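# Lock a work rest with a T-head stud

### The arm

A 6-joint arm with a two-finger parallel gripper is mounted at the origin on the work surface. World frame = base frame: x ahead of the robot, y to its left, z up, the work surface at z = 0. Lengths are in m, angles in rad, forces in N, time in s.
With the tool pointing down it reaches from about 0.375 to 0.975 m from the base axis. Payload 3.8 kg.
Tool frame: the origin (TCP) lies at the very end of the fingers, on their centre line; the grasp point (between the pads) lies 19 mm behind it (bot.grip_point_offset is the distance from the TCP to the grasp point, in m); z points along the fingers, x is the direction in which the jaws open and shut, and the axes are right-handed (so a half turn about z gives the same grasp; the last joint's range is limited). The gripper opens to 85 mm and grips with 20 to 120 N. Pads are 22 mm wide; open, the fingers measure 114 mm over their backs; the gripper's body (76 mm by 85 mm) begins 54 mm behind the grasp point. The pads swing forward as they close: fully open they stand 13 mm farther back than shut.
Start: joints at [1.266, 0.264, 1.604, -0, 1.274, -0.037], TCP at [0.179, 0.651, 0.196] pointing down, gripper open.
Joint ranges: [-2.63, 2.63], [-0.94, 2.18], [0.31, 2.57], [-1.31, 4.45], [0, 2.66], [-2.55, 2.55]. Speed limits (rad/s): [2.57, 2.57, 3.14, 3.14, 3.14, 3.14].

### API

Orientations are given as a rotation vector (axis times angle).
In Python, from workcell import bot, read_camera gives the robot as it stands.
- The arm moves only by the tool arm_command, never from a script. Its argument "rows" is a list of rows, each an object with "delta_rot": the turn, a rotation vector about the tool's x, y, z in rad, a list of three; "xyz": the shift along the tool's x, y, z in m, a list of three; "gripper": the finger opening in m, from 0 to 0.0854. A call has 1 to 12 rows; each row shifts and turns the commanded pose from where the row before left it, along the tool's axes as they then stand; what a row does not reach is not made up. A row lasts 1/10 s, in which the tool goes at most 50 mm and 8.59 degrees, less where a joint would pass 70% of its speed; a pose out of reach is approached as far as the arm can. A call is refused whole if a number of a shift passes 0.05 or a number of a turn 0.15, either way. A call with a gripper value outside its range is refused whole. The fingers move at their own pace and stop on an object; "force" is the grip in N (left out, the last holds). Time passes only in rows, so rows that do not move let the fingers close. It gives the time, the measured TCP pose, the force and the opening at its end, in the units of the state.
- bot.read_state(): the state, without advancing time (a new reading comes with each control period).
- read_camera(name): name is "scene" or "top"; returns a dict with "pixels" (480x640x3 uint8, red, green, blue), "range_z" (480x640 float32, m along the optical axis (not along the pixel's ray), 0 where there is no reading), "intrinsics" (3x3 intrinsics, pixels), "camera_from_world" (4x4, takes a point from world to camera coordinates). Camera axes: x right, y up, looking along -z (the intrinsics and any distortion apply to the point x, -y, -z); pixel columns grow to the right and rows downward; lengths in m; the calibration is good to about 2 mm. A picture is of the moment at which its call begins.
- bot.finish_job(): hands the job in, once; it reports no verdict.
The state is a dict: "time": time; "q": joint angles; "joint_vel": joint speeds; "joint_torque": joint torques, N m; "tool_pos": TCP position; "tcp_rot": TCP orientation; "wrist_force": force on the tool from outside, world axes, zero at the start; "torque": the same for the moment, N m; "width": opening from 0.0 (shut) to 1.0 (fully open).
Only numpy, scipy, OpenCV 4.12 (cv2) and the standard library are available. Lean on these libraries where they do the work, as an engineer would, in place of code of your own. Each camera call takes 0.05 s, during which the arm holds its last target.

### The job

Fasten the work rest (the dark foot carrying a small bowl, already on the slotted rail) with the T-headed clamp stud that stands in the wooden block: drop the stud's head through the wide window in the rail and slide the stud along the slot until its shank is fully home in the fork of the foot. Then turn it a quarter turn, so that its head locks under the rail, and let go. Do not force it, as it turns freely only where it is fully home, and leave the loose bowl, jar and cup alone.

Things in the scene. Friction and masses are not known exactly. Their poses are not given: they have to be found in the camera images.
- stud_mid (a point): Centre (half-way up) of the loose steel clamp stud, 78 mm tall, 0.25 to 0.49 kg, standing upright, z up. From its underside up: T-head bar 50 mm long (along x) x 24 mm, 10 mm thick; round shank 14 mm in diameter, 10 to 31 mm; collar 34 mm in diameter, 31 to 37 mm; neck 16 mm in diameter up to 52 mm; then the handle, to 78 mm. A half turn about z looks the same.
- handle (a point): Centre of the stud's dark handle bar, 26 mm above stud_mid: 64 mm long along x (parallel to the head), 14 mm thick along y, 26 mm high. This is where to grip it.
- block: Fixed wooden block 104 x 70 x 30 mm (x, y, z), origin under its centre. The stud's head stands loosely in its well, 60 x 34 mm (x, y) and 18 mm deep, whose floor is 12 mm above the table.
- window (a point): Centre of the loading window in the fixed aluminium T-slot rail, level with the rail's top, 28 mm above the table; z up, x along the slot from the window towards the work rest. The window is 66 mm long (x), 32 mm wide; the head fits in only with its length along x. The cavity's floor is 22 mm below; with the head on it, the stud's centre is 17 mm above this point. The rail is 84 mm wide.
- throat (a point): Start of the throat, on the slot's centre line at the rail's top, 33 mm along x from the window's centre; same axes. Here the window narrows at 45 degrees to a throat 20 mm wide, which the shank follows but the head cannot come up through. The lips are 8 mm thick; the cavity under them is 14 mm high and 31 mm wide, too narrow for the head to turn, except in one hidden round pocket under the rest's fork.
- rail_end (a point): Far end of the rail at its top, 340 mm along x from the window's centre (the rail's other end is 60 mm behind the window). Between stands the work rest, fixed to the rail at a place that differs each time and is not measured: its fork stops the shank when the stud's axis is 80 to 170 mm along x from the window's centre; feel or look for it. There the pocket, 62 mm wide, is centred on the stud.
- rail: The whole rail with the work rest on it; origin under the window's centre, at the table; x along the slot. The rest's dark steel foot is 68 mm wide and lies 6 mm thick on the rail; the fork's prongs reach 22 mm back towards the window from where the shank stops, 21 mm apart, under the collar. Its round wooden top, 84 mm wide with a white bowl up to 110 mm above the table, is centred 115 mm beyond that stop.
- bowl: Loose blue ceramic bowl, 110 mm wide and 50 mm high, origin under its centre; a bystander.
- jar: Loose white ceramic lidded jar, 90 mm wide and 125 mm high, origin under its centre; a bystander.
- cup: Loose terracotta cup, 70 mm wide and 75 mm high, origin under its centre; a bystander.
Not all that is in view belongs to the job. Of the things like the part that bears stud_mid, leave any that is green or yellow; of the rest the smaller one is meant.

How it is judged:
By the outcome, as a careful person would: the job done as asked, in the order asked, and still so for the second after the job is handed in, with the robot touching nothing.
It also fails if it takes over 58 s, if anything falls off the work surface, if the arm or the gripper's body presses on something with over 40 N, if the wrist force passes 120 N, or if a joint passes its speed limit or range.

## Working session

There is one attempt and no reset: what is moved stays moved. The work goes in short steps, Python scripts to look and compute and a tool call to move; the robot and the scene stay as the last step left them, time stands still between calls to the robot, and variables do not carry over. Pictures are saved under pics/ and viewed, and the job is handed in when it is done.

Besides the shell and the picture viewer there is one more tool, called after ">>>" as name([rows], argument=value, ...), one row to a line, values as JSON. arm_command: Moves the arm, as the interface text tells. Its arguments: {"type":"object","properties":{"rows":{"type":"array","items":{"type":"object","properties":{"delta_rot":{"type":"array","items":{"type":"number"}},"xyz":{"type":"array","items":{"type":"number"}},"gripper":{"type":"number"}}}},"force":{"type":"number"}},"required":["rows"]}

```bash
mkdir -p pics; ls
cat > h.py <<'E'
import numpy as np, cv2, pickle
from workcell import bot, read_camera
def shot(n,tag):
    c=read_camera(n); cv2.imwrite(f'pics/{tag}.png',c['pixels'][:,:,::-1]); pickle.dump({k:np.array(v) for k,v in c.items()},open(f'{tag}.pkl','wb')); return c
def load(tag): return pickle.load(open(f'{tag}.pkl','rb'))
def world(c):
    K=c['intrinsics'];z=c['range_z'];v,u=np.mgrid[:480,:640]
    p=np.stack([(u-K[0,2])/K[0,0]*z,-(v-K[1,2])/K[1,1]*z,-z,np.ones_like(z)],-1)
    w=p@np.linalg.inv(c['camera_from_world']).T
    w=w[...,:3]; w[z==0]=np.nan; return w
def proj(c,P):
    P=np.atleast_2d(P);q=np.c_[P,np.ones(len(P))]@c['camera_from_world'].T
    K=c['intrinsics'];return np.c_[K[0,2]+K[0,0]*q[:,0]/-q[:,2],K[1,2]+K[1,1]*-q[:,1]/-q[:,2]]
E
python3 - <<'E'
from h import *
for n in('scene','top'):
    c=shot(n,n+'0');print(c['intrinsics'],c['camera_from_world'],c.keys())
print(bot.read_state(),bot.grip_point_offset)
E
```

```text
pics
[[554.70922171   0.         312.36977383]
 [  0.         554.70922171 245.11409584]
 [  0.           0.           1.        ]] [[-0.02019663  0.99979333 -0.00232399  0.11779046]
 [-0.71689515 -0.01286156  0.69706235  0.30592087]
 [ 0.6968884   0.01574437  0.71700675 -1.64042479]
 [ 0.          0.          0.          1.        ]] dict_keys(['pixels', 'range_z', 'intrinsics', 'camera_from_world'])
[[599.60156215   0.         318.24581493]
 [  0.         599.60156215 244.83901511]
 [  0.           0.           1.        ]] [[ 0.01250804 -0.99979778 -0.01574625 -0.10621225]
 [ 0.98621386  0.00973647  0.16518906 -0.53824326]
 [-0.16500234 -0.01759537  0.98613621 -1.22428669]
 [ 0.          0.          0.          1.        ]] dict_keys(['pixels', 'range_z', 'intrinsics', 'camera_from_world'])
{'time': 0.1, 'q': array([ 1.26611741e+00,  2.64688791e-01,  1.60524055e+00, -2.20673430e-05,
        1.27372777e+00, -3.68970947e-02]), 'joint_vel': array([ 0.00117117, -0.00186709, -0.00231063,  0.00087535, -0.0011898 ,
       -0.00166743]), 'joint_torque': array([-3.49476795e-04, -5.16712368e+01, -3.68586302e+01, -6.28536259e-05,
        6.30687093e-03,  4.69751853e-05]), 'tool_pos': array([0.17838482, 0.65023149, 0.19487754]), 'tcp_rot': array([ 2.49713515,  1.9042917 , -0.00262929]), 'wrist_force': array([-0.26785857,  0.04191067, -0.41096897]), 'torque': array([-0.00140073, -0.03021814,  0.0113965 ]), 'width': 1.0005959010524714} 0.0187
```

View pics/scene0.png

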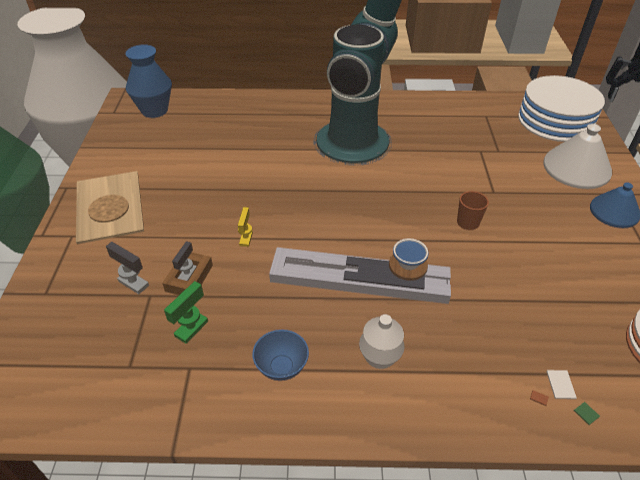

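View pics/top0.png

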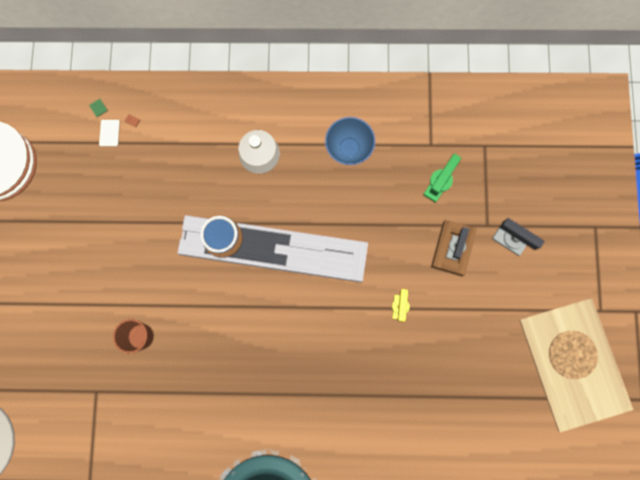

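Run:
```python
from h import *
c=load('top0');im=c['pixels'][:,:,::-1]
a=cv2.resize(im[195:295,170:380],None,fx=3.8,fy=3.8,interpolation=cv2.INTER_CUBIC)
b=cv2.resize(im[210:285,420:560],None,fx=5.6,fy=5.6,interpolation=cv2.INTER_CUBIC)[:220*2]
cv2.imwrite('pics/z1.png',a);cv2.imwrite('pics/z2.png',b)
c=load('scene0');im=c['pixels'][:,:,::-1]
cv2.imwrite('pics/z3.png',cv2.resize(im[225:310,260:460],None,fx=4,fy=4,interpolation=cv2.INTER_CUBIC))
```

```text
(no output)
```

View pics/z1.png

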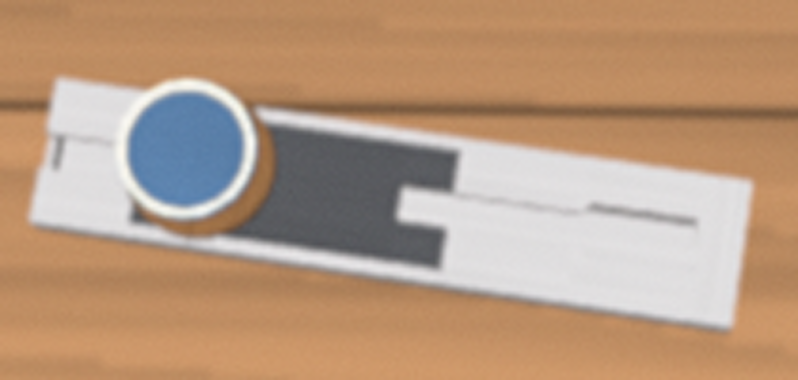

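View pics/z2.png

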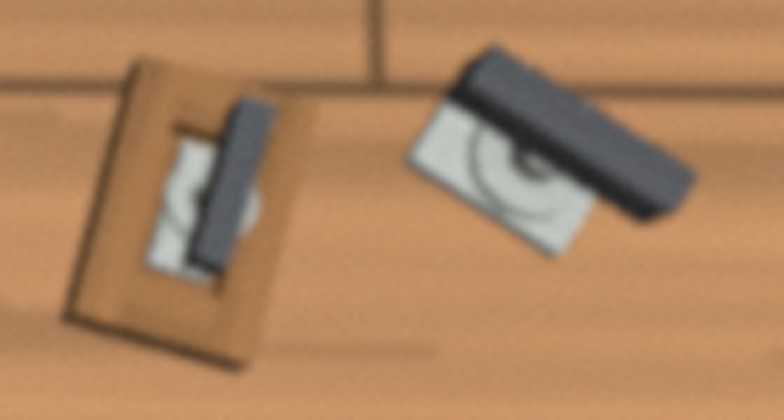

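View pics/z3.png

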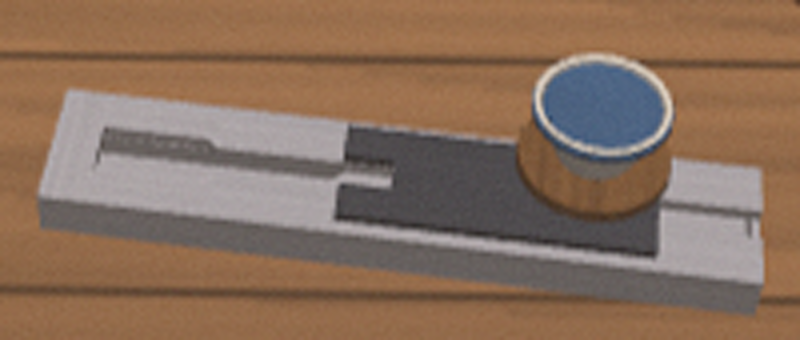

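Run:
```python
from h import *
def rect(P):
    r=cv2.minAreaRect((P[:,:2]*1000).astype(np.float32));b=cv2.boxPoints(r);return r,b.round(1).tolist()
for n in('top0','scene0'):
    c=load(n);w=world(c);z=w[...,2]
    v,u=np.mgrid[:480,:640]
    if n=='top0': R=(u>420)&(u<480)&(v>210)&(v<285); L=(u>170)&(u<380)&(v>205)&(v<295)
    else: R=(u>160)&(u<215)&(v>235)&(v<292); L=(u>260)&(u<460)&(v>235)&(v<310)
    h=R&(z>.07)&(z<.1);
    print(n,'handle',h.sum(),np.nanmedian(z[h]),np.percentile(z[h],[5,50,95]),rect(w[h&(z>.086)]))
    b=R&(z>.026)&(z<.034);print('block',b.sum(),rect(w[b]))
    dark=c['pixels'].max(-1)<110
    m=L&(z>.025)&(z<.0315)&~dark;print('rail z',np.median(z[m]),rect(w[m]))
    m=L&(z>.025)&(z<.042)&dark;print('foot z',np.median(z[m]),rect(w[m]))
    m=L&(z>.095);print('bowl',w[m].mean(0),rect(w[m]))
    # table check
    t=(abs(z)<.02);print('table z',np.nanmedian(z[t]))
```

```text
top0 handle 266 0.08963108951963983 [0.07439008 0.08963109 0.09368458] (((540.8822631835938, -391.9962463378906), (14.797136306762695, 63.558982849121094), 71.6794204711914), [[508.3999938964844, -389.0], [568.7000122070312, -409.0], [573.4000244140625, -395.0], [513.0, -375.0]])
block 963 (((540.8674926757812, -390.7824401855469), (71.2342758178711, 104.91422271728516), 73.55107116699219), [[480.5, -410.1000061035156], [581.0999755859375, -439.79998779296875], [601.2999877929688, -371.5], [500.6000061035156, -341.79998779296875]])
rail z 0.028352800608375417 (((535.7808837890625, -1.6888885498046875), (400.3207702636719, 85.34451293945312), 81.8194351196289), [[465.1000061035156, -193.6999969482422], [549.5, -205.89999389648438], [606.5, 190.39999389648438], [522.0, 202.5]])
foot z 0.03424241122440086 (((541.9869995117188, 51.991363525390625), (171.52798461914062, 63.92674255371094), 81.91055297851562), [[498.29998779296875, -28.399999618530273], [561.5999755859375, -37.400001525878906], [585.7000122070312, 132.39999389648438], [522.4000244140625, 141.39999389648438]])
bowl [0.54974
[... 1079 characters left out ...]
6.4000244140625, 191.8000030517578], [518.7999877929688, 204.1999969482422]])
foot z 0.03490457810268488 (((538.6296997070312, -0.2289886474609375), (394.6636962890625, 84.83000946044922), 82.00959014892578), [[469.20001220703125, -189.6999969482422], [553.2000122070312, -201.5], [608.0999755859375, 189.3000030517578], [524.0999755859375, 201.10000610351562]])
bowl [0.5517337  0.1011898  0.10876402] (((550.3381958007812, 101.55116271972656), (75.63021087646484, 73.80781555175781), 27.49291229248047), [[499.79998779296875, 116.80000305175781], [533.7999877929688, 51.400001525878906], [600.9000244140625, 86.30000305175781], [566.7999877929688, 151.6999969482422]])
table z 0.0015478382760106268
```

>>> arm_command([
  {"delta_rot": [0,0,0.052],"xyz": [0,0,0],"gripper": 0.05},
  {"delta_rot": [0,0,0],"xyz": [-0.0263,0.0299,0],"gripper": 0.05},
  {"delta_rot": [0,0,0],"xyz": [-0.0263,0.0299,0],"gripper": 0.05},
  {"delta_rot": [0,0,0],"xyz": [-0.0263,0.0299,0],"gripper": 0.05},
  {"delta_rot": [0,0,0],"xyz": [-0.0263,0.0299,0],"gripper": 0.05},
  {"delta_rot": [0,0,0],"xyz": [-0.0263,0.0299,0],"gripper": 0.05},
  {"delta_rot": [0,0,0],"xyz": [-0.0263,0.0299,0],"gripper": 0.05},
  {"delta_rot": [0,0,0],"xyz": [-0.0263,0.0299,0],"gripper": 0.05},
  {"delta_rot": [0,0,0],"xyz": [-0.0263,0.0299,0],"gripper": 0.05},
  {"delta_rot": [0,0,0],"xyz": [-0.0263,0.0299,0],"gripper": 0.05},
  {"delta_rot": [0,0,0],"xyz": [-0.0263,0.0299,0],"gripper": 0.05},
  {"delta_rot": [0,0,0],"xyz": [-0.0263,0.0299,0],"gripper": 0.05},
])

```text
time: 1.3
tool_pos: [0.4001, 0.2712, 0.1957]
tcp_rot: [-2.547, -1.84, 0.001]
wrist_force: [0.9, -0.0, 0.2]
width: 0.584
```

```bash
cat >> h.py <<'E'
from scipy.spatial.transform import Rotation as Ro
def st():
    s=bot.read_state();R=Ro.from_rotvec(s['tcp_rot']).as_matrix();yaw=np.degrees(np.arctan2(R[1,0],R[0,0]))
    print('t %.2f'%s['time'],'pos',s['tool_pos'].round(4),'yaw %.2f'%yaw,'zaxis',R[:,2].round(4),'F',s['wrist_force'].round(1),'M',s['torque'].round(2),'w %.3f'%s['width'],'q',s['q'].round(2)); return s,R,yaw
def to(target,yaw_t=None):
    s,R,y=st();d=np.array(target)-s['tool_pos'];print('tool delta',(R.T@d).round(4), 'rz',None if yaw_t is None else np.radians((y-yaw_t+180)%360-180).round(4))
E
python3 -c "
from h import *
to([.5,.1,.196],71.6)"
```

```text
t 1.30 pos [0.4001 0.2712 0.1957] yaw 71.69 zaxis [-4.e-04 -3.e-04 -1.e+00] F [ 0.9 -0.   0.2] M [-0.04 -0.01  0.06] w 0.584 q [ 0.54 -0.1   2.   -0.    1.25 -0.71]
tool delta [-0.1312  0.1486 -0.0003] rz 0.0015
```

>>> arm_command([
  {"xyz": [-0.0263,0.0299,0]},
  {"xyz": [-0.0263,0.0299,0]},
  {"xyz": [-0.0263,0.0299,0]},
  {"xyz": [-0.0263,0.0299,0]},
  {"xyz": [-0.0263,0.0299,0]},
  {"xyz": [-0.0378,0.0162,0]},
  {"xyz": [-0.0378,0.0162,0]},
  {"xyz": [-0.0378,0.0162,0]},
  {"xyz": [-0.0378,0.0162,0]},
  {"xyz": [-0.0378,0.0162,0]},
  {"xyz": [-0.0378,0.0162,0]},
  {"xyz": [-0.0378,0.0162,0]},
])

```text
invalid input
```

>>> arm_command([
  {"xyz": [-0.0378,0.0162,0]},
  {"xyz": [-0.0378,0.0162,0]},
  {"xyz": [-0.0378,0.0162,0]},
  {"xyz": [-0.0378,0.0162,0.02]},
  {"xyz": [-0.0378,0.0162,0.02]},
  {"xyz": [0,0,0.01]},
  {"xyz": [0,0,0]},
])

```text
invalid input
```

```bash
python3 -c "
from h import *
shot('top','top1')
shot('scene','scene1')
to([.541,-.3915,.058],71.6)
for n in('top1','scene1'):
  c=load(n);p=proj(c,[.541,-.3915,.09])[0].astype(int);print(p)
  im=c['pixels'][:,:,::-1];y=max(p[1]-60,0);x=max(p[0]-75,0)
  cv2.imwrite('pics/z_'+n+'.png',cv2.resize(im[y:y+120,x:x+150],None,fx=4,fy=4))
"
```

```text
t 1.40 pos [0.4014 0.2691 0.1957] yaw 71.40 zaxis [ 3.e-04 -2.e-03 -1.e+00] F [-0.7  0.5  0.3] M [-0.04  0.04  0.02] w 0.586 q [ 0.54 -0.1   2.   -0.    1.25 -0.7 ]
tool delta [-0.5814  0.3429  0.1391] rz -0.0035
[461 241]
[181 251]
```

All keys are needed per row.

>>> arm_command([
  {"delta_rot": [0,0,0],"gripper": 0.05,"xyz": [-0.0263,0.0299,0]},
  {"delta_rot": [0,0,0],"gripper": 0.05,"xyz": [-0.0263,0.0299,0]},
  {"delta_rot": [0,0,0],"gripper": 0.05,"xyz": [-0.0263,0.0299,0]},
  {"delta_rot": [0,0,0],"gripper": 0.05,"xyz": [-0.0263,0.0299,0]},
  {"delta_rot": [0,0,0],"gripper": 0.05,"xyz": [-0.0263,0.0299,0]},
  {"delta_rot": [0,0,0],"gripper": 0.05,"xyz": [-0.0378,0.0162,0]},
  {"delta_rot": [0,0,0],"gripper": 0.05,"xyz": [-0.0378,0.0162,0]},
  {"delta_rot": [0,0,0],"gripper": 0.05,"xyz": [-0.0378,0.0162,0]},
  {"delta_rot": [0,0,0],"gripper": 0.05,"xyz": [-0.0378,0.0162,0]},
  {"delta_rot": [0,0,0],"gripper": 0.05,"xyz": [-0.0378,0.0162,0]},
  {"delta_rot": [0,0,0],"gripper": 0.05,"xyz": [-0.0378,0.0162,0]},
  {"delta_rot": [0,0,0],"gripper": 0.05,"xyz": [-0.0378,0.0162,0]},
])

```text
time: 2.6
tool_pos: [0.5249, -0.1865, 0.1957]
tcp_rot: [-2.546, -1.839, -0.0]
wrist_force: [0.6, 0.8, -0.0]
width: 0.588
```

>>> arm_command([
  {"delta_rot": [0,0,0],"gripper": 0.05,"xyz": [-0.0378,0.0162,0]},
  {"delta_rot": [0,0,0],"gripper": 0.05,"xyz": [-0.0378,0.0162,0]},
  {"delta_rot": [0,0,0],"gripper": 0.05,"xyz": [-0.0378,0.0162,0]},
  {"delta_rot": [0,0,0],"gripper": 0.05,"xyz": [-0.0378,0.0162,0.02]},
  {"delta_rot": [0,0,0],"gripper": 0.05,"xyz": [-0.0378,0.0162,0.02]},
  {"delta_rot": [0,0,0],"gripper": 0.05,"xyz": [0,0,0]},
  {"delta_rot": [0,0,0],"gripper": 0.05,"xyz": [0,0,0]},
])

```text
time: 3.3
tool_pos: [0.5419, -0.3899, 0.1541]
tcp_rot: [-2.545, -1.835, 0.0]
wrist_force: [0.1, 0.2, 0.2]
width: 0.589
```

```bash
python3 -c "
from h import *
shot('top','top1')
shot('scene','scene1')
to([.541,-.3915,.058],71.6)
for n in('top1','scene1'):
  c=load(n);p=proj(c,[.541,-.3915,.09])[0].astype(int);print(p)
  im=c['pixels'][:,:,::-1];y=max(p[1]-60,0);x=max(p[0]-75,0)
  cv2.imwrite('pics/z_'+n+'.png',cv2.resize(im[y:y+120,x:x+150],None,fx=4,fy=4))
"
```

```text
t 3.40 pos [ 0.5429 -0.3893  0.1563] yaw 71.72 zaxis [ 3.e-04  7.e-04 -1.e+00] F [-0.5 -0.1 -0.2] M [-0.01 -0.03  0.06] w 0.588 q [-0.66  0.28  1.66  0.    1.2  -1.91]
tool delta [-0.0027 -0.0012  0.0983] rz 0.0021
[461 241]
[181 251]
```

View pics/z_scene1.png

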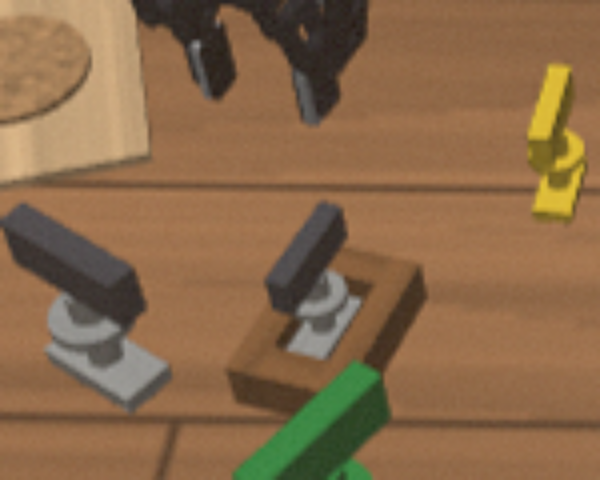

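>>> arm_command([
  {"delta_rot": [0,0,0],"gripper": 0.05,"xyz": [-0.002,-0.001,0.03]},
  {"delta_rot": [0,0,0],"gripper": 0.05,"xyz": [0,0,0.03]},
  {"delta_rot": [0,0,0],"gripper": 0.05,"xyz": [0,0,0.025]},
  {"delta_rot": [0,0,0],"gripper": 0.05,"xyz": [0,0,0.011]},
  {"delta_rot": [0,0,0],"gripper": 0.05,"xyz": [0,0,0]},
])

```text
time: 3.9
tool_pos: [0.5403, -0.3902, 0.059]
tcp_rot: [-2.543, -1.84, 0.001]
wrist_force: [0.6, 0.3, 0.3]
width: 0.585
```

```bash
python3 -c "
from h import *
shot('scene','scene2')
to([.541,-.3915,.058],71.6)
for n in('scene2',):
  c=load(n);p=proj(c,[.541,-.3915,.09])[0].astype(int);print(p)
  im=c['pixels'][:,:,::-1];y=max(p[1]-60,0);x=max(p[0]-75,0)
  cv2.imwrite('pics/z_'+n+'.png',cv2.resize(im[y:y+120,x:x+150],None,fx=4,fy=4))
"
```

```text
t 3.95 pos [ 0.5413 -0.3913  0.0607] yaw 71.75 zaxis [ 1.e-04  1.e-04 -1.e+00] F [-0.5  0.5  0. ] M [-0.04 -0.02 -0.01] w 0.590 q [-0.66  0.36  1.74  0.    1.04 -1.92]
tool delta [-0.0003 -0.0002  0.0027] rz 0.0026
[181 251]
```

View pics/z_scene2.png

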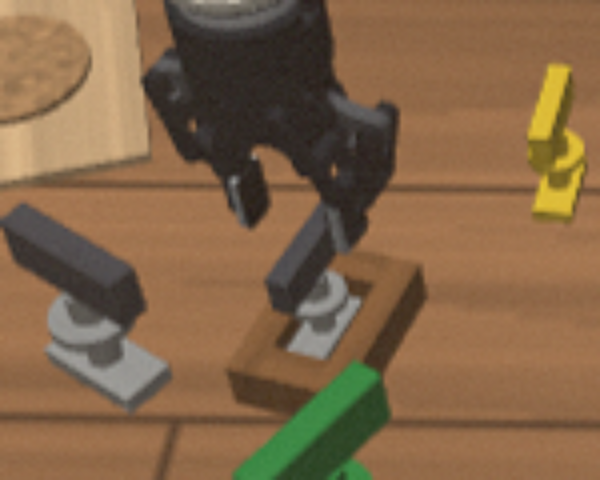

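>>> arm_command([
  {"delta_rot": [0,0,0],"gripper": 0.03,"xyz": [0,0,0.002]},
  {"delta_rot": [0,0,0],"gripper": 0.015,"xyz": [0,0,0]},
  {"delta_rot": [0,0,0],"gripper": 0.0,"xyz": [0,0,0]},
  {"delta_rot": [0,0,0],"gripper": 0.0,"xyz": [0,0,0]},
  {"delta_rot": [0,0,0],"gripper": 0.0,"xyz": [0,0,0]},
  {"delta_rot": [0,0,0],"gripper": 0.0,"xyz": [0,0,0]},
], force=70)

```text
time: 4.55
tool_pos: [0.5408, -0.3924, 0.0582]
tcp_rot: [2.547, 1.839, 0.0]
wrist_force: [-1.1, 0.4, 0.4]
width: -0.0
```

```bash
python3 -c "
from h import *
st()"
```

```text
t 4.55 pos [ 0.5408 -0.3924  0.0582] yaw 71.67 zaxis [ 1.e-04 -1.e-04 -1.e+00] F [-1.1  0.4  0.4] M [ 0.02  0.03 -0.05] w -0.000 q [-0.66  0.36  1.74  0.    1.04 -1.92]
```

```bash
python3 -c "
from h import *
shot('scene','scene3');shot('top','top3')
st()
for n in('scene3','top3'):
  c=load(n);p=proj(c,[.541,-.3915,.09])[0].astype(int);print(p)
  im=c['pixels'][:,:,::-1];y=max(p[1]-60,0);x=max(p[0]-75,0)
  cv2.imwrite('pics/z_'+n+'.png',cv2.resize(im[y:y+120,x:x+150],None,fx=4,fy=4))
"
```

```text
t 4.65 pos [ 0.5407 -0.3923  0.058 ] yaw 71.67 zaxis [-1.e-04  1.e-04 -1.e+00] F [-0.5  0.1  0.5] M [-0.01 -0.03 -0.  ] w -0.001 q [-0.66  0.36  1.74  0.    1.04 -1.92]
[181 251]
[461 241]
```

View pics/z_scene3.png

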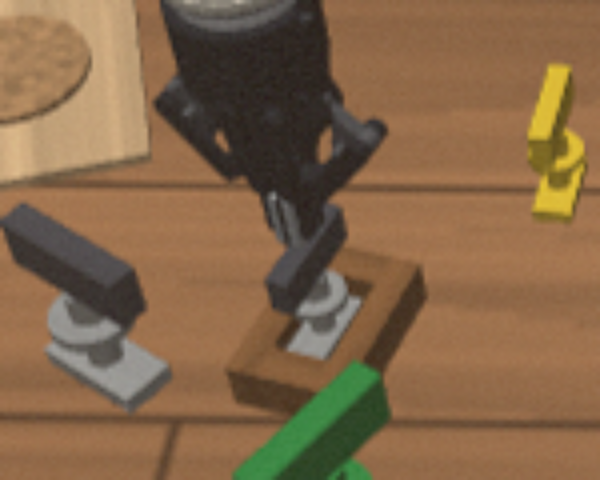

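View pics/z_top3.png

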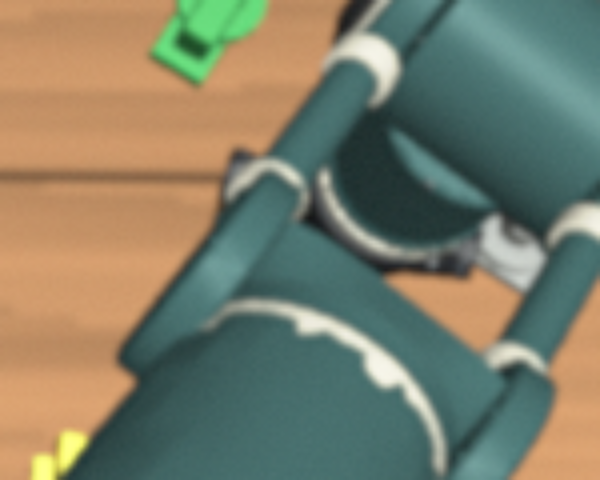

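```bash
python3 -c "
from h import *
for n,P in(('scene3',[[.5408,-.3924,.058],[.541,-.3915,.09],[.541,-.3915,.03]]),('scene1',[[.5425,-.3893,.155]])):
  c=load(n);w=world(c);p=proj(c,P);print(n,p.round(1))
  im=c['pixels'][:,:,::-1].copy();x,y=p[0].astype(int)
  k=im[y-40:y+40,x-50:x+50];k=cv2.resize(k,None,fx=7,fy=7,interpolation=cv2.INTER_CUBIC)
  for q in p: cv2.circle(k,tuple(((q-[x-50,y-40])*7+3).astype(int)),4,(0,0,255),-1)
  cv2.imwrite('pics/q_'+n+'.png',k)
  for v in range(y-24,y+16,3): print(v,[tuple((w[v,u]*1000).round(0).astype(int)) if w[v,u,2]>0.01 else '-' for u in range(x-12,x+13,4)])
"
```

```text
scene3 [[183.4 261.5]
 [181.3 251.6]
 [185.9 270. ]]
237 [(np.int64(549), np.int64(-402), np.int64(143)), (np.int64(556), np.int64(-392), np.int64(149)), (np.int64(556), np.int64(-383), np.int64(150)), (np.int64(553), np.int64(-376), np.int64(148)), (np.int64(562), np.int64(-364), np.int64(156)), (np.int64(566), np.int64(-355), np.int64(161)), '-']
240 [(np.int64(548), np.int64(-405), np.int64(133)), (np.int64(545), np.int64(-397), np.int64(130)), (np.int64(556), np.int64(-385), np.int64(141)), (np.int64(558), np.int64(-375), np.int64(144)), (np.int64(562), np.int64(-366), np.int64(148)), '-', '-']
243 ['-', (np.int64(549), np.int64(-397), np.int64(125)), (np.int64(549), np.int64(-389), np.int64(125)), (np.int64(547), np.int64(-381), np.int64(123)), (np.int64(514), np.int64(-384), np.int64(89)), (np.int64(513), np.int64(-376), np.int64(88)), '-']
246 ['-', (np.int64(550), np.int64(-399), np.int64(117)), (np.int64(551), np.int64(-390), np.int64(118)), (np.int64(551), np.int64(-381), np.int64(118)), (np.int64(526), np.int64(-382), np.int64(92)), (np.int64(517), np.int64(-376), np.int64
[... 3632 characters left out ...]
p.int64(555), np.int64(-355), np.int64(211))]
218 ['-', '-', '-', '-', '-', (np.int64(562), np.int64(-362), np.int64(210)), (np.int64(560), np.int64(-354), np.int64(208))]
221 ['-', '-', '-', '-', '-', (np.int64(561), np.int64(-363), np.int64(201)), '-']
224 ['-', '-', '-', '-', '-', '-', '-']
227 ['-', '-', '-', '-', '-', '-', '-']
230 ['-', '-', '-', '-', '-', '-', '-']
233 ['-', '-', '-', '-', '-', '-', '-']
236 ['-', '-', '-', '-', '-', '-', '-']
239 ['-', '-', '-', '-', '-', '-', '-']
242 ['-', '-', '-', '-', '-', '-', (np.int64(514), np.int64(-381), np.int64(92))]
245 ['-', '-', '-', '-', '-', (np.int64(524), np.int64(-388), np.int64(94)), (np.int64(522), np.int64(-380), np.int64(91))]
```

View pics/q_scene3.png

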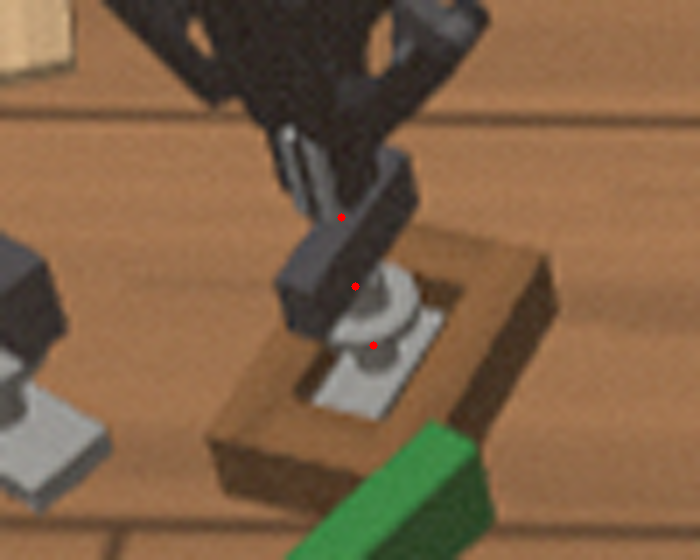

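View pics/q_scene1.png

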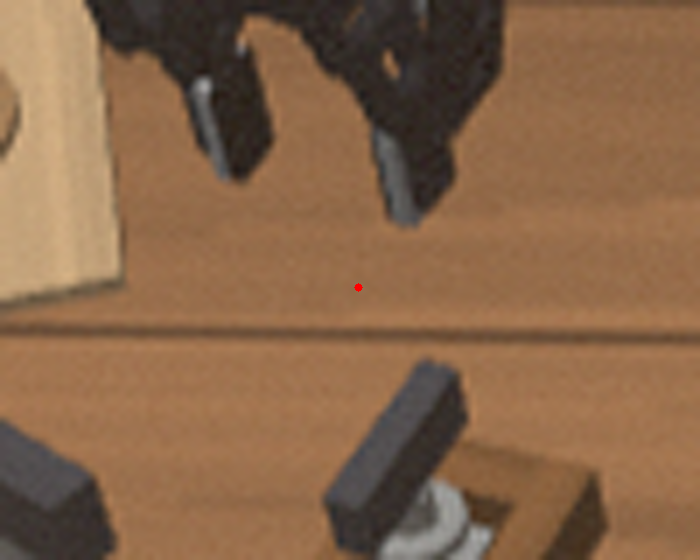

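>>> arm_command([
  {"delta_rot": [0,0,0],"gripper": 0.0,"xyz": [0,0,-0.03]},
  {"delta_rot": [0,0,0],"gripper": 0.0,"xyz": [0,0,-0.03]},
  {"delta_rot": [0,0,0],"gripper": 0.0,"xyz": [0,0,0]},
  {"delta_rot": [0,0,0],"gripper": 0.0,"xyz": [0,0,0]},
])

```text
time: 5.05
tool_pos: [0.5415, -0.3928, 0.1193]
tcp_rot: [2.545, 1.838, 0.001]
wrist_force: [-0.5, -0.0, 0.0]
width: 0.002
```

```bash
python3 -c "
from h import *
shot('scene','scene4')
s,R,y=st()
c=load('scene4');w=world(c);p=proj(c,s['tool_pos']);print(p)
im=c['pixels'][:,:,::-1].copy();x,y=p[0].astype(int)
k=im[y-50:y+30,x-50:x+50];k=cv2.resize(k,None,fx=7,fy=7,interpolation=cv2.INTER_CUBIC)
for q in p: cv2.circle(k,tuple(((q-[x-50,y-50])*7+3).astype(int)),4,(0,0,255),-1)
cv2.imwrite('pics/q_scene4.png',k)
for v in range(y-30,y+5,2): print(v,[tuple(int(t) for t in (w[v,u]*1000).round(0)) if w[v,u,2]>0.1 else '-' for u in range(x-14,x+10,2)])
"
```

```text
t 5.10 pos [ 0.5406 -0.392   0.1177] yaw 71.67 zaxis [-3.e-04  3.e-04 -1.e+00] F [-0.7 -0.  -0.8] M [ 0.04 -0.02  0.03] w 0.000 q [-0.66  0.31  1.7   0.    1.14 -1.92]
[[178.83915244 242.53901606]]
212 [(549, -403, 214), (550, -399, 215), (561, -391, 224), (561, -387, 225), (561, -383, 225), (555, -381, 219), (541, -382, 207), (545, -377, 210), (546, -372, 212), (562, -363, 226), (566, -357, 230), (566, -353, 230)]
214 [(550, -404, 209), (550, -400, 209), (545, -398, 204), (555, -390, 213), (554, -387, 213), (554, -383, 213), (551, -380, 210), (553, -375, 212), (560, -368, 219), (564, -363, 222), (565, -359, 224), (567, -354, 225)]
216 [(549, -406, 202), (551, -401, 204), (548, -398, 202), (553, -392, 207), (558, -386, 211), (559, -382, 212), (553, -380, 207), (560, -373, 214), (560, -369, 213), (561, -365, 214), (564, -360, 217), '-']
218 [(550, -406, 198), (551, -402, 199), (549, -398, 197), (551, -394, 199), (555, -388, 203), (557, -383, 205), (553, -381, 202), (561, -374, 209), (562, -369, 210), (563, -365, 211), (563, -361, 211), '-']
220 ['-', (546, -405, 188), (548, -400, 190)
[... 763 characters left out ...]
, '-', '-']
230 ['-', '-', '-', (551, -400, 165), (554, -395, 168), (552, -391, 166), (551, -388, 165), (551, -383, 165), '-', '-', '-', '-']
232 ['-', '-', '-', '-', (552, -397, 160), (555, -391, 163), (550, -389, 158), '-', '-', '-', '-', '-']
234 ['-', '-', '-', '-', '-', '-', '-', '-', '-', '-', '-', '-']
236 ['-', '-', '-', '-', '-', '-', '-', '-', '-', '-', '-', '-']
238 ['-', '-', '-', '-', '-', '-', '-', '-', '-', '-', '-', '-']
240 ['-', '-', '-', '-', '-', '-', '-', '-', '-', '-', '-', '-']
242 ['-', '-', '-', '-', '-', '-', '-', '-', '-', '-', '-', '-']
244 ['-', '-', '-', '-', '-', '-', '-', '-', '-', '-', '-', '-']
246 ['-', '-', '-', '-', '-', '-', '-', '-', '-', '-', '-', '-']
```

View pics/q_scene4.png

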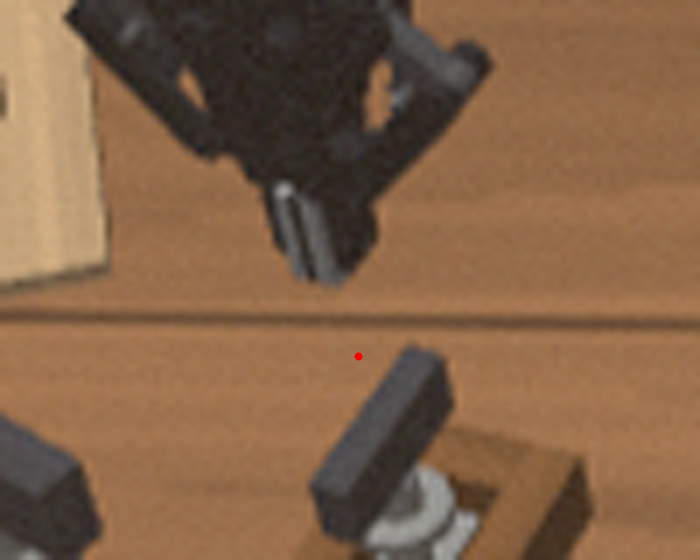

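>>> arm_command([
  {"delta_rot": [0,0,0],"gripper": 0.05,"xyz": [0,0,0]},
  {"delta_rot": [0,0,0],"gripper": 0.05,"xyz": [0,0,0]},
  {"delta_rot": [0,0,0],"gripper": 0.05,"xyz": [0,0,0]},
  {"delta_rot": [0,0,0],"gripper": 0.05,"xyz": [0,0,0.025]},
  {"delta_rot": [0,0,0],"gripper": 0.05,"xyz": [0,0,0.025]},
  {"delta_rot": [0,0,0],"gripper": 0.05,"xyz": [0,0,0.02]},
  {"delta_rot": [0,0,0],"gripper": 0.05,"xyz": [0,0,0.01]},
  {"delta_rot": [0,0,0],"gripper": 0.05,"xyz": [0,0,0]},
])

```text
time: 5.9
tool_pos: [0.5393, -0.391, 0.0356]
tcp_rot: [-2.543, -1.837, 0.002]
wrist_force: [1.4, 0.2, 0.1]
width: 0.583
```

```bash
cat >> h.py <<'E'
def look(n,tag,P,hw=50,hh=40,f=7,pts=None):
    shot(n,tag);c=load(tag);x,y=proj(c,P)[0].astype(int);x=max(x,hw);y=max(y,hh)
    k=cv2.resize(c['pixels'][y-hh:y+hh,x-hw:x+hw,::-1],None,fx=f,fy=f,interpolation=cv2.INTER_CUBIC)
    if pts is not None:
        for q in proj(c,pts): cv2.circle(k,tuple(((q-[x-hw,y-hh])*f+f/2).astype(int)),3,(0,0,255),-1)
    cv2.imwrite(f'pics/z_{tag}.png',k); return c
E
python3 -c "
from h import *
look('scene','s5',[.541,-.39,.09]);st()"
```

```text
t 5.95 pos [ 0.5404 -0.3919  0.0373] yaw 71.68 zaxis [-0.0014  0.0011 -1.    ] F [ 0.7  1.  -0.5] M [ 0.04 -0.02  0.  ] w 0.589 q [-0.66  0.38  1.76 -0.    1.   -1.92]
```

View pics/z_s5.png

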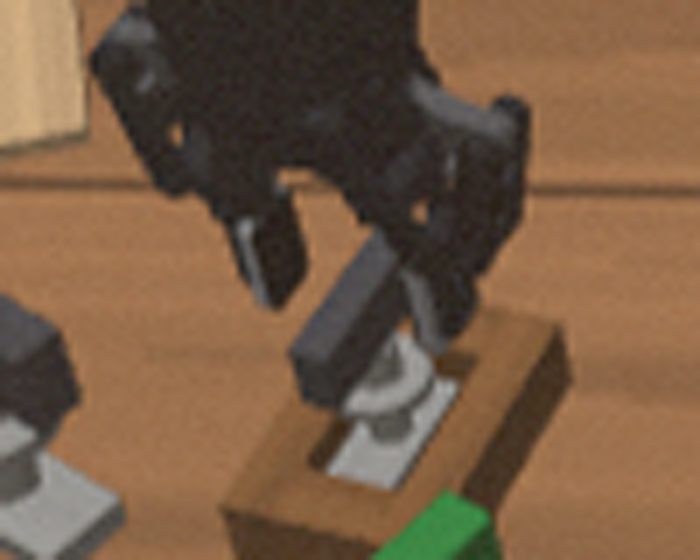

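```bash
python3 -c "
from h import *
c=load('s5');w=world(c)
x,y=proj(c,[.541,-.39,.09])[0].astype(int);print(x,y)
for v in range(y-14,y+12,2): print(v,[(tuple(int(t) for t in (w[v,u]*1000).round(0))) if w[v,u,2]>0.055 else '-' for u in range(x-16,x+18,2)])
"
```

```text
181 251
237 [(550, -415, 144), (542, -414, 135), (524, -416, 118), '-', '-', '-', '-', (560, -382, 154), (563, -376, 158), (565, -371, 160), (558, -370, 153), (550, -368, 145), (552, -364, 146), (548, -361, 142), (542, -358, 137), (541, -355, 135), (569, -341, 164)]
239 [(544, -418, 132), (534, -418, 121), (528, -416, 115), (524, -413, 111), '-', '-', '-', '-', (562, -378, 151), (563, -373, 152), (565, -368, 154), (559, -366, 148), (554, -364, 142), (538, -365, 127), (538, -361, 127), (542, -355, 131), (567, -343, 156)]
241 [(544, -420, 125), (536, -419, 117), (531, -416, 112), (528, -413, 110), '-', '-', '-', '-', (562, -379, 145), (563, -374, 146), (563, -370, 146), (561, -367, 143), (557, -364, 140), '-', '-', (544, -355, 127), (569, -343, 152)]
243 [(541, -422, 116), (537, -419, 112), (536, -416, 111), (528, -414, 103), (522, -412, 97), '-', '-', '-', '-', (559, -377, 136), (563, -371, 140), (566, -366, 143), (561, -364, 137), (546, -364, 122), (550, -359, 126), (551, -354, 127), (569, -344, 146)]
245 [(539, -424, 108), (542, -418, 111), (536, -416, 105), (527, -416, 96), (525, -
[... 1366 characters left out ...]
, 97), (555, -363, 95), (561, -357, 101), (549, -356, 89)]
257 ['-', '-', '-', '-', '-', (556, -403, 89), (557, -398, 89), (558, -393, 92), (557, -389, 90), (552, -387, 84), (543, -385, 76), (538, -383, 70), '-', (559, -367, 93), (554, -364, 87), (556, -359, 90), (552, -356, 86)]
259 ['-', '-', '-', '-', (565, -404, 93), (565, -400, 92), (565, -396, 93), (562, -393, 89), (559, -389, 86), (551, -388, 78), (545, -386, 71), (537, -384, 62), '-', (557, -368, 84), (557, -364, 85), (556, -360, 84), '-']
261 ['-', '-', '-', '-', (570, -404, 91), (571, -399, 93), (570, -395, 91), (566, -392, 87), (563, -389, 84), (555, -388, 75), (548, -386, 68), (545, -382, 65), '-', '-', (562, -364, 83), '-', '-']
```

>>> arm_command([
  {"delta_rot": [0,0,0],"gripper": 0.05,"xyz": [0,0,0.01]},
  {"delta_rot": [0,0,0],"gripper": 0.05,"xyz": [0,0,0.008]},
  {"delta_rot": [0,0,0],"gripper": 0.04,"xyz": [0,0,0]},
  {"delta_rot": [0,0,0],"gripper": 0.03,"xyz": [0,0,0]},
  {"delta_rot": [0,0,0],"gripper": 0.02,"xyz": [0,0,0]},
  {"delta_rot": [0,0,0],"gripper": 0.01,"xyz": [0,0,0]},
  {"delta_rot": [0,0,0],"gripper": 0.0,"xyz": [0,0,0]},
  {"delta_rot": [0,0,0],"gripper": 0.0,"xyz": [0,0,0]},
  {"delta_rot": [0,0,0],"gripper": 0.0,"xyz": [0,0,0]},
], force=60)

```text
time: 6.85
tool_pos: [0.5413, -0.3922, 0.0207]
tcp_rot: [2.546, 1.839, 0.001]
wrist_force: [0.9, 1.4, 2.7]
width: 0.156
```

```bash
python3 -c "
from h import *
look('scene','s6',[.541,-.39,.09]);st()"
```

```text
t 6.90 pos [ 0.5413 -0.3922  0.0206] yaw 71.68 zaxis [ 8.e-04 -2.e-04 -1.e+00] F [0.  2.2 3.8] M [ 0.4  -0.13  0.05] w 0.154 q [-0.66  0.4   1.77  0.    0.97 -1.92]
```

View pics/z_s6.png

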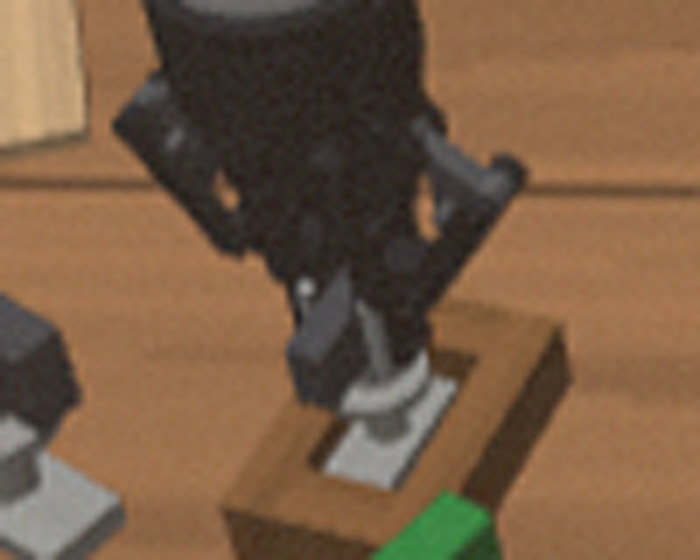

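>>> arm_command([
  {"delta_rot": [0,0,0],"gripper": 0.0,"xyz": [0,0,-0.01]},
  {"delta_rot": [0,0,0],"gripper": 0.0,"xyz": [0,0,-0.03]},
  {"delta_rot": [0,0,0],"gripper": 0.0,"xyz": [0,0,-0.03]},
  {"delta_rot": [0,0,0],"gripper": 0.0,"xyz": [0,0,0]},
  {"delta_rot": [0,0,0],"gripper": 0.0,"xyz": [0,0,0]},
])

```text
time: 7.4
tool_pos: [0.5407, -0.3925, 0.09]
tcp_rot: [2.546, 1.839, -0.0]
wrist_force: [-0.6, 0.7, -4.5]
width: 0.152
```

```bash
python3 -c "
from h import *
look('scene','s7',[.541,-.39,.12]);to([.5156,-.1397,.09],-8.1)"
```

```text
t 7.45 pos [ 0.5396 -0.3916  0.0884] yaw 71.67 zaxis [-0.0021  0.0014 -1.    ] F [ 1.2 -0.4 -5.3] M [0.   0.06 0.04] w 0.153 q [-0.66  0.33  1.72 -0.    1.09 -1.92]
tool delta [ 0.2316 -0.102  -0.0012] rz 1.3922
```

View pics/z_s7.png

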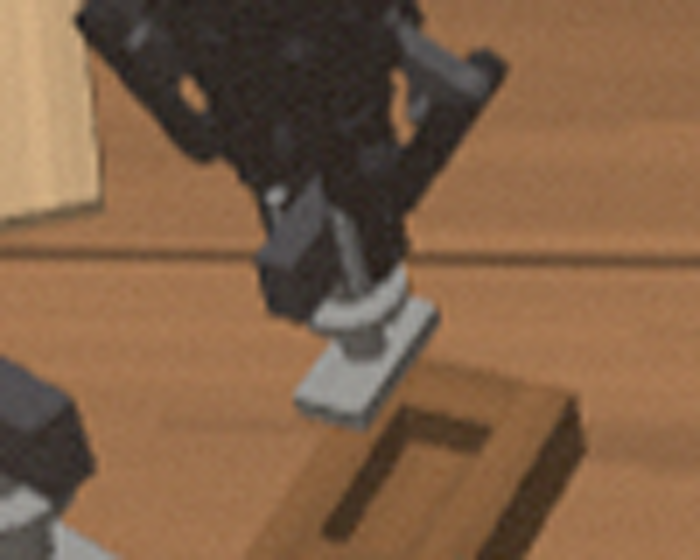

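>>> arm_command([
  {"delta_rot": [0,0,0],"gripper": 0.0,"xyz": [0.029,-0.0128,0]},
  {"delta_rot": [0,0,0],"gripper": 0.0,"xyz": [0.029,-0.0128,0]},
  {"delta_rot": [0,0,0],"gripper": 0.0,"xyz": [0.029,-0.0128,0]},
  {"delta_rot": [0,0,0],"gripper": 0.0,"xyz": [0.029,-0.0128,0]},
  {"delta_rot": [0,0,0],"gripper": 0.0,"xyz": [0.029,-0.0128,0]},
  {"delta_rot": [0,0,0],"gripper": 0.0,"xyz": [0.029,-0.0128,0]},
  {"delta_rot": [0,0,0],"gripper": 0.0,"xyz": [0.029,-0.0128,0]},
  {"delta_rot": [0,0,0],"gripper": 0.0,"xyz": [0.029,-0.0128,0]},
  {"delta_rot": [0,0,0],"gripper": 0.0,"xyz": [0,0,0]},
])

```text
time: 8.35
tool_pos: [0.5131, -0.1356, 0.0868]
tcp_rot: [-2.539, -1.839, 0.005]
wrist_force: [-1.4, -0.9, -4.9]
width: 0.153
```

>>> arm_command([
  {"delta_rot": [0,0,0.07],"gripper": 0.0,"xyz": [0,0,0]},
  {"delta_rot": [0,0,0.132],"gripper": 0.0,"xyz": [0,0,0]},
  {"delta_rot": [0,0,0.132],"gripper": 0.0,"xyz": [0,0,0]},
  {"delta_rot": [0,0,0.132],"gripper": 0.0,"xyz": [0,0,0]},
  {"delta_rot": [0,0,0.132],"gripper": 0.0,"xyz": [0,0,0]},
  {"delta_rot": [0,0,0.132],"gripper": 0.0,"xyz": [0,0,0]},
  {"delta_rot": [0,0,0.132],"gripper": 0.0,"xyz": [0,0,0]},
  {"delta_rot": [0,0,0.132],"gripper": 0.0,"xyz": [0,0,0]},
  {"delta_rot": [0,0,0.132],"gripper": 0.0,"xyz": [0,0,0]},
  {"delta_rot": [0,0,0.132],"gripper": 0.0,"xyz": [0,0,0]},
  {"delta_rot": [0,0,0.132],"gripper": 0.0,"xyz": [0,0,0]},
  {"delta_rot": [0,0,0],"gripper": 0.0,"xyz": [0,0,0]},
])

```text
time: 9.55
tool_pos: [0.5149, -0.1398, 0.0879]
tcp_rot: [-3.133, 0.219, 0.006]
wrist_force: [0.4, -0.4, -4.2]
width: 0.155
```

```bash
python3 -c "
from h import *
look('scene','s8',[.5156,-.1397,.08]);to([.5156,-.1397,.09],-8.1)
look('top','t8',[.5156,-.1397,.08])"
```

```text
t 9.60 pos [ 0.5151 -0.1398  0.0882] yaw -7.83 zaxis [-3.3e-03  8.0e-04 -1.0e+00] F [ 0.1 -0.  -4.3] M [0.04 0.02 0.05] w 0.152 q [-0.31  0.09  2.01 -0.    1.04 -0.17]
tool delta [ 0.0005 -0.0002 -0.0018] rz 0.0048
```

View pics/z_s8.png

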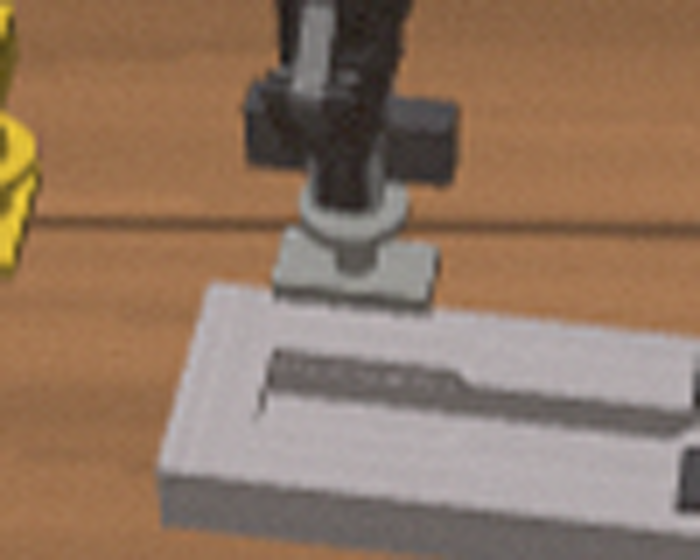

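View pics/z_t8.png

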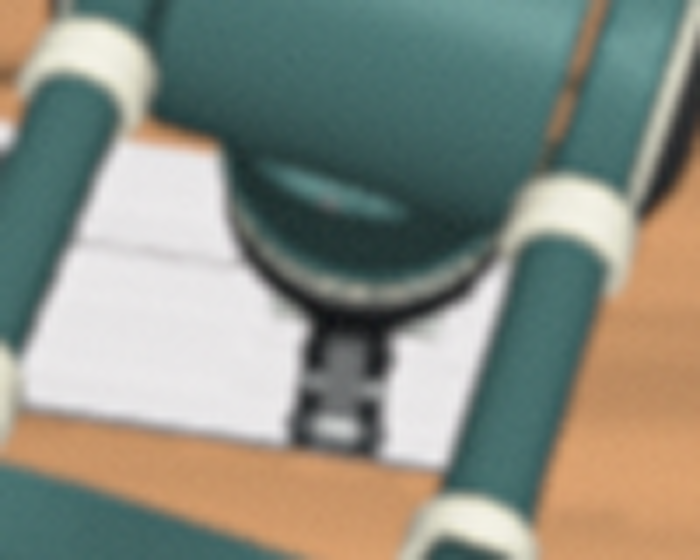

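```bash
cat >> h.py <<'E'
def box(cx,cy,yaw,L,W,z,n=40):
    a=np.radians(yaw);ex=np.array([np.cos(a),np.sin(a)]);ey=np.array([-ex[1],ex[0]])
    cs=[(L/2,W/2),(-L/2,W/2),(-L/2,-W/2),(L/2,-W/2),(L/2,W/2)];o=[]
    for p,q in zip(cs[:-1],cs[1:]):
        for t in np.linspace(0,1,n,endpoint=False):
            s=np.array(p)*(1-t)+np.array(q)*t;o.append([*(np.array([cx,cy])+ex*s[0]+ey*s[1]),z])
    return np.array(o)
def over(tag,out,P,groups,hw=50,hh=40,f=7):
    c=load(tag);x,y=proj(c,P)[0].astype(int)
    k=cv2.resize(c['pixels'][y-hh:y+hh,x-hw:x+hw,::-1],None,fx=f,fy=f,interpolation=cv2.INTER_CUBIC)
    for g,col in groups:
        for q in proj(c,g): cv2.circle(k,tuple(((q-[x-hw,y-hh])*f+f/2).astype(int)),1,col,-1)
    cv2.imwrite(f'pics/{out}.png',k)
E
python3 - <<'E'
from h import *
X=.5151;Y=-.1398
g=[(box(X,Y,82,.05,.024,.08),(0,0,255)),(box(X,Y,82,.05,.024,.09),(0,0,255)),(box(X,Y,82,.064,.014,.158),(255,0,0)),
 (box(.5156,-.1397,81.9,.066,.032,.028),(0,255,0)),(box(.5353,-.0011,81.9,.4,.084,.028),(0,255,0))]
over('s8','o8',[.5156,-.1397,.08],g)
g=g[3:];over('scene0','o0',[.5156,-.1397,.08],g);over('top0','o1',[.5356,-.0397,.03],g,hw=70,hh=50,f=5)
E
```

```text
(no output)
```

View pics/o8.png

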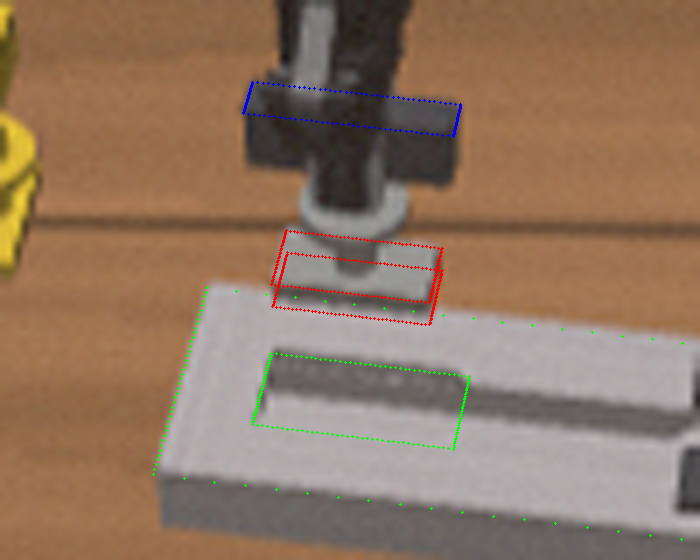

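View pics/o1.png

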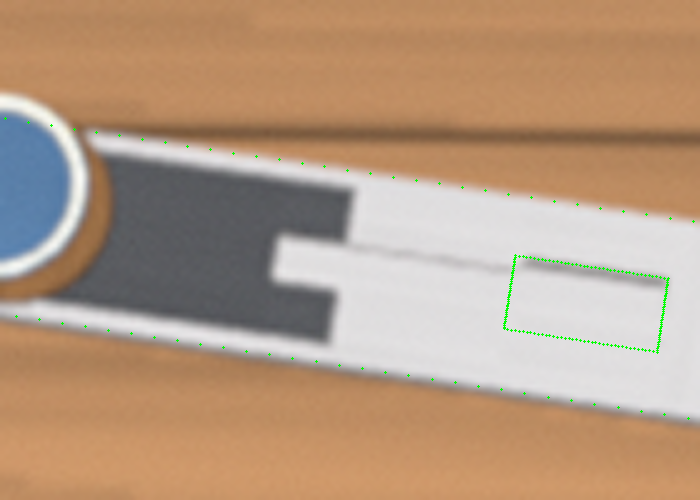

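>>> arm_command([
  {"delta_rot": [0,0,0.005],"gripper": 0.0,"xyz": [0,0,0.015]},
  {"delta_rot": [0,0,0],"gripper": 0.0,"xyz": [0,0,0.02]},
  {"delta_rot": [0,0,0],"gripper": 0.0,"xyz": [0,0,0.012]},
  {"delta_rot": [0,0,0],"gripper": 0.0,"xyz": [0,0,0]},
  {"delta_rot": [0,0,0],"gripper": 0.0,"xyz": [0,0,0]},
])

```text
time: 10.15
tool_pos: [0.5161, -0.1396, 0.0424]
tcp_rot: [-3.133, 0.225, 0.002]
wrist_force: [-0.3, 0.2, -4.9]
width: 0.157
```

Run:
```python
from h import *
look('scene','s9',[.5156,-.1397,.05]);s,R,y=st()
X,Y,Z=s['tool_pos'];b=Z-.0207+.012
g=[(box(X,Y,82,.05,.024,b),(0,0,255)),(box(X,Y,82,.064,.014,b+.078),(255,0,0)),
 (box(.5156,-.1397,81.9,.066,.032,.028),(0,255,0))]
over('s9','o9',[.5156,-.1397,.05],g)
```

```text
t 10.20 pos [ 0.5169 -0.1399  0.0433] yaw -8.23 zaxis [ 4.e-04 -2.e-04 -1.e+00] F [-0.5 -1.1 -4.7] M [-0.01  0.02  0.01] w 0.154 q [-0.31  0.15  2.05 -0.    0.95 -0.17]
```

View pics/o9.png

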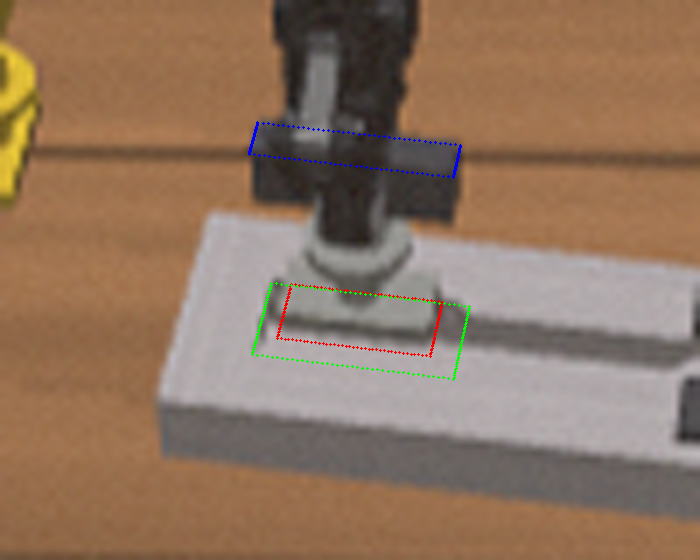

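Run:
```python
from h import *
c=load('s9');w=world(c)
e=np.array([.141,.99]);n=np.array([.99,-.141]);o=np.array([.5156,-.1397])
x,y=proj(c,[.5156,-.1397,.05])[0].astype(int)
for v in range(y-24,y+14): print(v,[ '%d,%d,%d'%tuple(1000*np.array([(w[v,u,:2]-o)@e,(w[v,u,:2]-o)@n,w[v,u,2]])) for u in range(x-14,x+15,3)])
```

```text
233 ['-60,-121,-1', '-52,-117,3', '-13,19,143', '0,53,178', '4,44,169', '5,19,145', '11,18,145', '-8,-126,2', '-1,-125,3', '4,-133,-2']
234 ['-59,-115,0', '-11,54,174', '-7,47,168', '0,56,177', '5,47,170', '5,21,144', '12,20,144', '-8,-124,0', '0,-121,4', '5,-128,0']
235 ['-58,-112,0', '-11,58,175', '-5,56,175', '1,60,179', '6,53,173', '10,45,166', '12,22,144', '-7,-121,0', '0,-119,3', '6,-122,0']
236 ['-31,0,111', '-11,59,173', '-4,59,174', '1,59,175', '7,59,176', '11,51,169', '12,19,138', '-7,-118,0', '0,-121,-1', '7,-118,2']
237 ['-30,3,112', '-10,60,171', '-4,62,174', '1,62,175', '7,60,174', '12,56,171', '11,17,132', '14,-2,114', '20,-4,112', '26,-10,108']
238 ['-30,5,111', '-10,61,170', '-4,63,173', '1,62,173', '8,63,175', '13,59,172', '11,17,129', '15,3,116', '21,0,114', '27,0,114']
239 ['-30,5,108', '-9,66,172', '-3,65,172', '1,63,171', '8,65,174', '13,59,169', '11,16,126', '15,3,113', '21,2,113', '28,2,114']
240 ['-29,10,110', '-10,62,165', '-4,63,167', '1,63,167', '8,64,170', '11,50,157', '11,19,126', '15,7,114', '22,5,113', '28,3,113']
241 ['-30,7,104', '-23,9,107', '-5,58,
[... 398 characters left out ...]
37,129', '2,38,131', '10,48,143', '9,11,105', '15,7,102', '22,8,104', '29,9,106']
245 ['-30,8,92', '-24,8,93', '-17,8,94', '-10,8,95', '2,38,128', '9,42,133', '10,15,106', '15,7,99', '21,4,97', '29,7,101']
246 ['-51,-74,2', '-24,8,90', '-17,7,91', '-9,14,98', '-1,19,105', '5,20,107', '9,10,98', '15,7,96', '22,8,98', '28,5,95']
247 ['-50,-70,2', '-43,-74,0', '-36,-76,0', '-9,15,97', '-1,20,103', '5,23,107', '10,14,98', '15,7,93', '22,7,94', '28,5,93']
248 ['-43,-39,31', '-42,-66,4', '-35,-70,1', '-9,14,92', '-1,19,99', '5,22,103', '10,14,95', '15,7,89', '22,9,93', '28,6,91']Traceback (most recent call last):
  File "<stdin>", line 5, in <module>
ValueError: cannot convert float NaN to integer
```

>>> arm_command([
  {"delta_rot": [0,0,0],"gripper": 0.0,"xyz": [0,0,0.005]},
  {"delta_rot": [0,0,0],"gripper": 0.0,"xyz": [0,0,0.004]},
  {"delta_rot": [0,0,0],"gripper": 0.0,"xyz": [0,0,0.003]},
  {"delta_rot": [0,0,0],"gripper": 0.0,"xyz": [0,0,0]},
])

```text
time: 10.6
tool_pos: [0.5161, -0.1396, 0.0306]
tcp_rot: [-3.133, 0.226, 0.001]
wrist_force: [-0.3, 0.1, -5.0]
width: 0.156
```

Run:
```python
from h import *
look('scene','s10',[.5156,-.1397,.05]);st()
```

```text
t 10.65 pos [ 0.5163 -0.1397  0.0308] yaw -8.25 zaxis [-5.e-04  1.e-04 -1.e+00] F [ 0.8  0.5 -4.5] M [ 0.03  0.01 -0.  ] w 0.152 q [-0.31  0.16  2.05 -0.    0.92 -0.17]
```

View pics/z_s10.png

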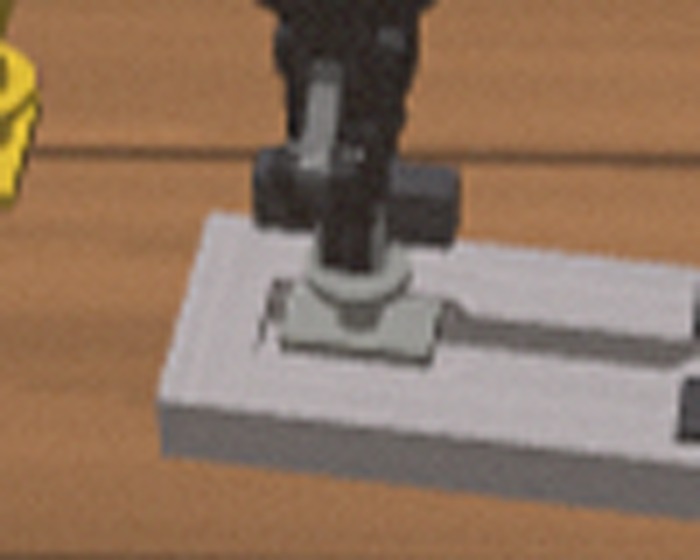

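>>> arm_command([
  {"delta_rot": [0,0,0],"gripper": 0.0,"xyz": [0,0,0.004]},
  {"delta_rot": [0,0,0],"gripper": 0.0,"xyz": [0,0,0.004]},
  {"delta_rot": [0,0,0],"gripper": 0.0,"xyz": [0,0,0.003]},
  {"delta_rot": [0,0,0],"gripper": 0.0,"xyz": [0,0,0.001]},
  {"delta_rot": [0,0,0],"gripper": 0.0,"xyz": [0,0,0]},
])

```text
time: 11.15
tool_pos: [0.5163, -0.1397, 0.0187]
tcp_rot: [-3.133, 0.226, 0.001]
wrist_force: [0.1, -0.8, -4.1]
width: 0.155
```

Run:
```python
from h import *
look('scene','s11',[.5156,-.1397,.05]);st()
```

```text
t 11.20 pos [ 0.5165 -0.1398  0.0189] yaw -8.25 zaxis [-2.e-04  1.e-04 -1.e+00] F [ 0.5  0.2 -4.8] M [ 0.   -0.07 -0.01] w 0.157 q [-0.31  0.18  2.06  0.    0.9  -0.17]
```

View pics/z_s11.png

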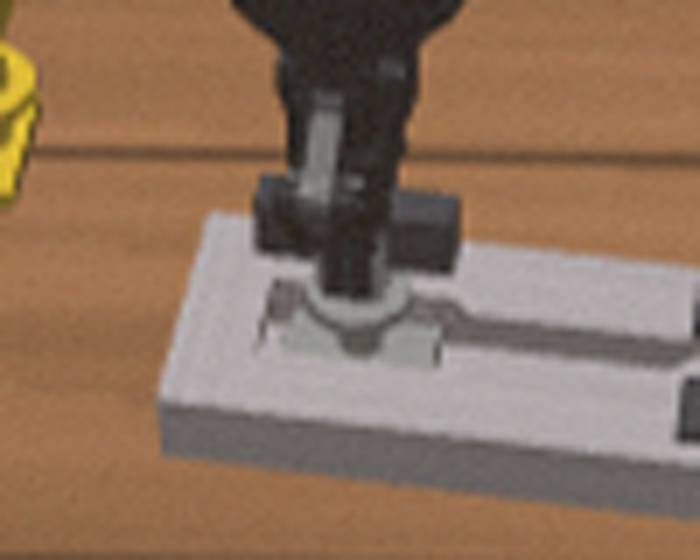

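>>> arm_command([
  {"delta_rot": [0,0,0],"gripper": 0.0,"xyz": [0,0,0.001]},
  {"delta_rot": [0,0,0],"gripper": 0.0,"xyz": [0,0,0.001]},
  {"delta_rot": [0,0,0],"gripper": 0.0,"xyz": [0,0,0.0005]},
  {"delta_rot": [0,0,0],"gripper": 0.0,"xyz": [0,0,0]},
])

```text
time: 11.6
tool_pos: [0.5164, -0.1398, 0.0165]
tcp_rot: [-3.133, 0.226, 0.0]
wrist_force: [0.5, -0.9, -4.2]
width: 0.157
```

>>> arm_command([
  {"delta_rot": [0,0,0],"gripper": 0.0,"xyz": [0,0,0.001]},
  {"delta_rot": [0,0,0],"gripper": 0.0,"xyz": [0,0,0]},
])

```text
time: 11.8
tool_pos: [0.5165, -0.1398, 0.0155]
tcp_rot: [-3.133, 0.226, 0.0]
wrist_force: [0.8, -0.3, -3.9]
width: 0.154
```

>>> arm_command([
  {"delta_rot": [0,0,0],"gripper": 0.0,"xyz": [0,0,0.0007]},
  {"delta_rot": [0,0,0],"gripper": 0.0,"xyz": [0,0,0]},
])

```text
time: 12.0
tool_pos: [0.5165, -0.1398, 0.0148]
tcp_rot: [-3.133, 0.226, 0.0]
wrist_force: [0.2, 0.3, -4.4]
width: 0.154
```

>>> arm_command([
  {"delta_rot": [0,0,0],"gripper": 0.0,"xyz": [0,0,0.0007]},
  {"delta_rot": [0,0,0],"gripper": 0.0,"xyz": [0,0,0]},
])

```text
time: 12.2
tool_pos: [0.5167, -0.1398, 0.0146]
tcp_rot: [-3.133, 0.226, -0.0]
wrist_force: [-1.8, 0.2, -0.2]
width: 0.159
```

>>> arm_command([
  {"delta_rot": [0,0,0],"gripper": 0.0,"xyz": [0,0,0.0007]},
  {"delta_rot": [0,0,0],"gripper": 0.0,"xyz": [0,0,0]},
])

```text
time: 12.4
tool_pos: [0.5168, -0.1398, 0.0146]
tcp_rot: [-3.133, 0.226, -0.0]
wrist_force: [-3.1, 1.8, 4.9]
width: 0.153
```

Run:
```python
from h import *
look('scene','s12',[.5156,-.1397,.05]);st()
```

```text
t 12.45 pos [ 0.5168 -0.1398  0.0146] yaw -8.25 zaxis [ 2.e-04 -0.e+00 -1.e+00] F [-1.9  1.4  5.3] M [ 0.29  0.73 -0.02] w 0.158 q [-0.31  0.19  2.06  0.    0.89 -0.17]
```

View pics/z_s12.png

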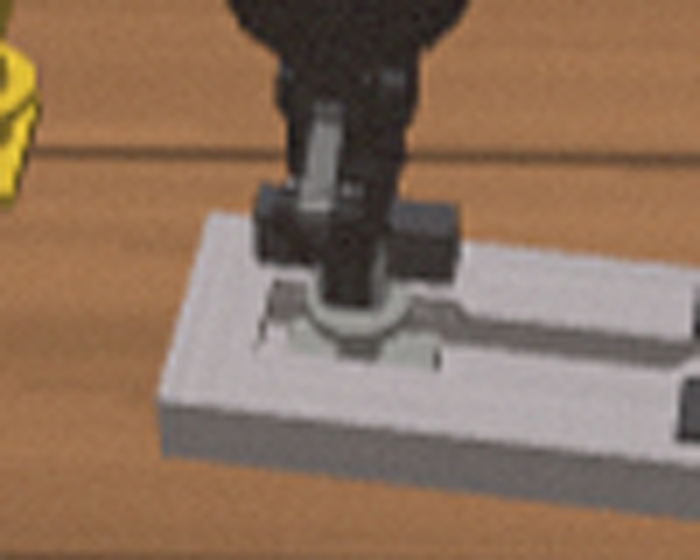

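>>> arm_command([
  {"delta_rot": [0,0,0],"gripper": 0.0,"xyz": [-0.0005,0,-0.0025]},
  {"delta_rot": [0,0,0],"gripper": 0.0,"xyz": [-0.0005,-0.004,0]},
  {"delta_rot": [0,0,0],"gripper": 0.0,"xyz": [0,-0.006,0]},
  {"delta_rot": [0,0,0],"gripper": 0.0,"xyz": [0,-0.006,0]},
  {"delta_rot": [0,0,0],"gripper": 0.0,"xyz": [0,0,0]},
])

```text
time: 12.95
tool_pos: [0.5177, -0.1228, 0.0156]
tcp_rot: [-3.133, 0.224, 0.001]
wrist_force: [0.2, -0.2, -3.5]
width: 0.156
```

Run:
```python
from h import *
st()
```

```text
t 12.95 pos [ 0.5177 -0.1228  0.0156] yaw -8.19 zaxis [-6.e-04  5.e-04 -1.e+00] F [ 0.2 -0.2 -3.5] M [ 0.01 -0.03 -0.01] w 0.156 q [-0.28  0.18  2.07  0.    0.89 -0.14]
```

Free. Slide on in 8 mm steps.

>>> arm_command([
  {"delta_rot": [0,0,0],"gripper": 0.0,"xyz": [0,-0.007,0]},
  {"delta_rot": [0,0,0],"gripper": 0.0,"xyz": [0,-0.007,0]},
  {"delta_rot": [0,0,0],"gripper": 0.0,"xyz": [0,-0.007,0]},
  {"delta_rot": [0,0,0],"gripper": 0.0,"xyz": [0,-0.007,0]},
  {"delta_rot": [0,0,0],"gripper": 0.0,"xyz": [0,0,0]},
])

```text
time: 13.45
tool_pos: [0.522, -0.0951, 0.016]
tcp_rot: [-3.133, 0.224, 0.0]
wrist_force: [-0.2, -0.2, -3.6]
width: 0.157
```

```bash
cat >> h.py <<'E'
def sl():
    s,R,y=st();e=np.array([.1409,.99]);d=s['tool_pos'][:2]-[.5156,-.1397]
    print('along %.1f lateral %.1f mm'%(1000*d@e,1000*d@[.99,-.1409]),'F along %.1f lat %.1f'%(s['wrist_force'][:2]@e,s['wrist_force'][:2]@[.99,-.1409]))
E
python3 - <<'E'
from h import *
look('scene','s13',[.5226,-.09,.05]);sl()
E
```

```text
t 13.50 pos [ 0.5219 -0.0956  0.016 ] yaw -8.19 zaxis [-0.e+00 -1.e-04 -1.e+00] F [-0.5 -0.6 -4.7] M [-0.    0.03  0.  ] w 0.155 q [-0.23  0.18  2.07 -0.    0.89 -0.08]
along 44.6 lateral 0.1 mm F along -0.6 lat -0.4
```

View pics/z_s13.png

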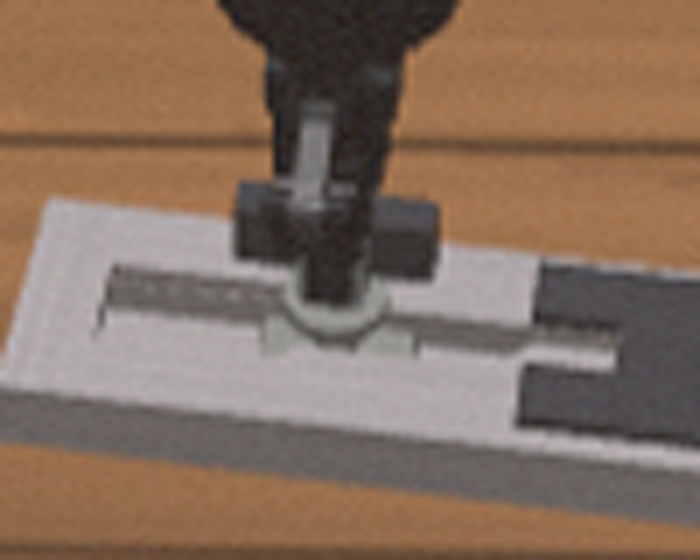

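>>> arm_command([
  {"delta_rot": [0,0,0],"gripper": 0.0,"xyz": [0,-0.007,0]},
  {"delta_rot": [0,0,0],"gripper": 0.0,"xyz": [0,-0.008,0]},
  {"delta_rot": [0,0,0],"gripper": 0.0,"xyz": [0,-0.008,0]},
  {"delta_rot": [0,0,0],"gripper": 0.0,"xyz": [0,-0.008,0]},
  {"delta_rot": [0,0,0],"gripper": 0.0,"xyz": [0,-0.008,0]},
  {"delta_rot": [0,0,0],"gripper": 0.0,"xyz": [0,-0.006,0]},
  {"delta_rot": [0,0,0],"gripper": 0.0,"xyz": [0,0,0]},
])

```text
time: 14.2
tool_pos: [0.5284, -0.0507, 0.016]
tcp_rot: [-3.133, 0.224, 0.0]
wrist_force: [0.8, -0.4, -4.5]
width: 0.159
```

Run:
```python
from h import *
look('scene','s14',[.5296,-.05,.05]);sl()
```

```text
t 14.25 pos [ 0.5284 -0.0511  0.016 ] yaw -8.19 zaxis [-0.e+00 -1.e-04 -1.e+00] F [ 0.4  0.2 -4.9] M [ 0.04 -0.01 -0.01] w 0.154 q [-0.14  0.18  2.07 -0.    0.89 -0.  ]
along 89.5 lateral 0.2 mm F along 0.3 lat 0.4
```

View pics/z_s14.png

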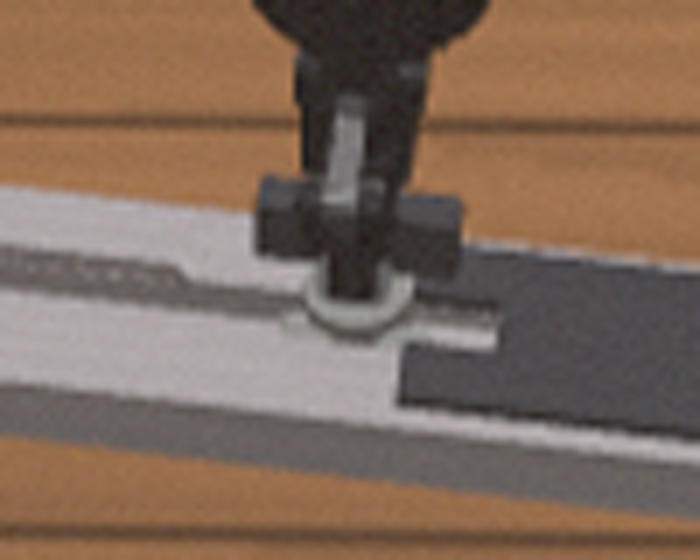

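>>> arm_command([
  {"delta_rot": [0,0,0],"gripper": 0.0,"xyz": [0,-0.006,0]},
  {"delta_rot": [0,0,0],"gripper": 0.0,"xyz": [0,-0.006,0]},
  {"delta_rot": [0,0,0],"gripper": 0.0,"xyz": [0,-0.006,0]},
  {"delta_rot": [0,0,0],"gripper": 0.0,"xyz": [0,-0.006,0]},
  {"delta_rot": [0,0,0],"gripper": 0.0,"xyz": [0,-0.004,0]},
  {"delta_rot": [0,0,0],"gripper": 0.0,"xyz": [0,-0.003,0]},
  {"delta_rot": [0,0,0],"gripper": 0.0,"xyz": [0,0,0]},
])

```text
time: 14.95
tool_pos: [0.5329, -0.0205, 0.016]
tcp_rot: [-3.134, 0.225, -0.0]
wrist_force: [0.7, -0.7, -3.9]
width: 0.152
```

Run:
```python
from h import *
sl()
```

```text
t 14.95 pos [ 0.5329 -0.0205  0.016 ] yaw -8.22 zaxis [ 0.  0. -1.] F [ 0.7 -0.7 -3.9] M [0.05 0.01 0.01] w 0.152 q [-0.09  0.18  2.07  0.    0.89  0.06]
along 120.5 lateral 0.3 mm F along -0.6 lat 0.8
```

>>> arm_command([
  {"delta_rot": [0,0,0],"gripper": 0.0,"xyz": [0,-0.002,0]},
  {"delta_rot": [0,0,0],"gripper": 0.0,"xyz": [0,-0.002,0]},
  {"delta_rot": [0,0,0],"gripper": 0.0,"xyz": [0,0,0]},
])

```text
time: 15.25
tool_pos: [0.5334, -0.0168, 0.016]
tcp_rot: [-3.133, 0.226, -0.0]
wrist_force: [-0.1, 0.4, -4.5]
width: 0.159
```

>>> arm_command([
  {"delta_rot": [0,0,0],"gripper": 0.0,"xyz": [0,-0.001,0]},
  {"delta_rot": [0,0,0],"gripper": 0.0,"xyz": [0,0,0]},
])

```text
time: 15.45
tool_pos: [0.5335, -0.016, 0.016]
tcp_rot: [3.133, -0.226, 0.0]
wrist_force: [-0.2, -0.6, -4.7]
width: 0.156
```

>>> arm_command([
  {"delta_rot": [0,0,0],"gripper": 0.0,"xyz": [0,-0.001,0]},
  {"delta_rot": [0,0,0],"gripper": 0.0,"xyz": [0,0,0]},
])

```text
time: 15.65
tool_pos: [0.5337, -0.0149, 0.016]
tcp_rot: [-3.133, 0.226, -0.0]
wrist_force: [0.4, 0.4, -5.0]
width: 0.159
```

>>> arm_command([
  {"delta_rot": [0,0,0],"gripper": 0.0,"xyz": [0,-0.001,0]},
  {"delta_rot": [0,0,0],"gripper": 0.0,"xyz": [0,0,0]},
])

```text
time: 15.85
tool_pos: [0.5338, -0.0139, 0.016]
tcp_rot: [-3.133, 0.226, -0.0]
wrist_force: [-0.7, -0.1, -4.1]
width: 0.154
```

Run:
```python
from h import *
sl()
```

```text
t 15.85 pos [ 0.5338 -0.0139  0.016 ] yaw -8.25 zaxis [ 0.  0. -1.] F [-0.7 -0.1 -4.1] M [-0.03  0.   -0.01] w 0.154 q [-0.07  0.18  2.07  0.    0.89  0.07]
along 127.1 lateral 0.3 mm F along -0.2 lat -0.7
```

>>> arm_command([
  {"delta_rot": [0,0,0],"gripper": 0.0,"xyz": [0,-0.001,0]},
  {"delta_rot": [0,0,0],"gripper": 0.0,"xyz": [0,0,0]},
])

```text
time: 16.05
tool_pos: [0.534, -0.0129, 0.016]
tcp_rot: [-3.133, 0.226, -0.0]
wrist_force: [0.0, 0.2, -4.6]
width: 0.157
```

>>> arm_command([
  {"delta_rot": [0,0,0],"gripper": 0.0,"xyz": [0,-0.001,0]},
  {"delta_rot": [0,0,0],"gripper": 0.0,"xyz": [0,0,0]},
])

```text
time: 16.25
tool_pos: [0.5341, -0.0119, 0.016]
tcp_rot: [3.133, -0.226, 0.0]
wrist_force: [-0.3, -0.2, -3.8]
width: 0.156
```

>>> arm_command([
  {"delta_rot": [0,0,0],"gripper": 0.0,"xyz": [0,-0.001,0]},
  {"delta_rot": [0,0,0],"gripper": 0.0,"xyz": [0,0,0]},
])

```text
time: 16.45
tool_pos: [0.5341, -0.0116, 0.016]
tcp_rot: [3.132, -0.225, -0.0]
wrist_force: [-0.6, -4.2, -3.1]
width: 0.154
```

Run:
```python
from h import *
look('scene','s15',[.5346,-.01,.05]);sl()
```

```text
t 16.50 pos [ 0.5341 -0.0116  0.016 ] yaw -8.23 zaxis [-2.e-04 -1.e-03 -1.e+00] F [-0.7 -3.7 -4.9] M [-0.76  0.16 -0.03] w 0.154 q [-0.07  0.18  2.06 -0.    0.89  0.08]
along 129.4 lateral 0.3 mm F along -3.7 lat -0.1
```

View pics/z_s15.png

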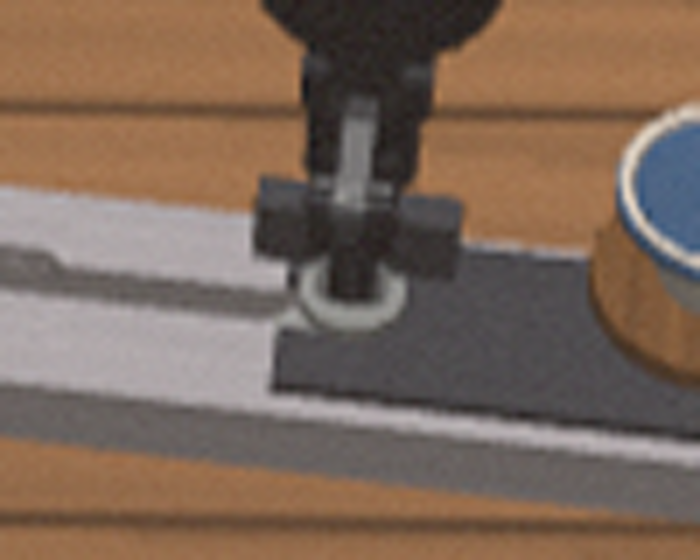

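>>> arm_command([
  {"delta_rot": [0,0,0.05],"gripper": 0.0,"xyz": [0,0,0]},
  {"delta_rot": [0,0,0.1],"gripper": 0.0,"xyz": [0,0,0]},
  {"delta_rot": [0,0,0.1],"gripper": 0.0,"xyz": [0,0,0]},
  {"delta_rot": [0,0,0],"gripper": 0.0,"xyz": [0,0,0]},
])

```text
time: 16.9
tool_pos: [0.5332, -0.0114, 0.0157]
tcp_rot: [3.08, -0.615, -0.003]
wrist_force: [-2.8, -4.0, -3.9]
width: 0.153
```

Run:
```python
from h import *
look('scene','s16',[.5346,-.01,.05]);sl()
```

```text
t 16.95 pos [ 0.5332 -0.0114  0.0156] yaw -22.45 zaxis [-2.e-03 -6.e-04 -1.e+00] F [-2.9 -4.4 -3.9] M [-0.72  0.56 -0.04] w 0.154 q [-0.07  0.18  2.07 -0.    0.89  0.32]
along 129.5 lateral -0.7 mm F along -4.7 lat -2.2
```

View pics/z_s16.png

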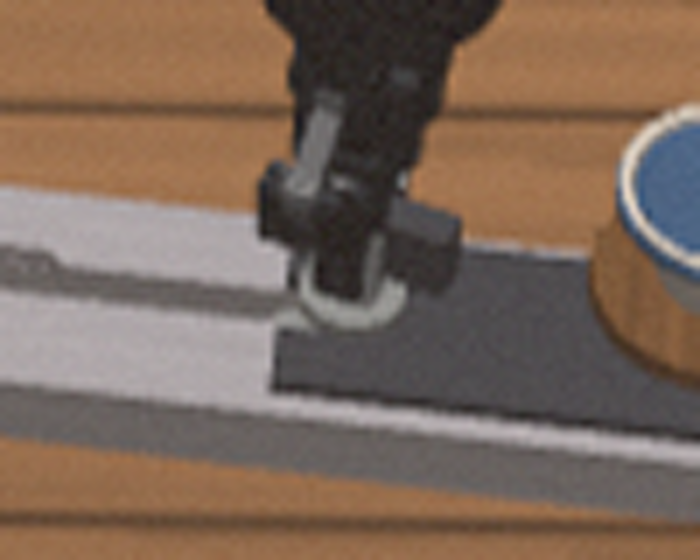

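>>> arm_command([
  {"delta_rot": [0,0,0.1],"gripper": 0.0,"xyz": [0,0,0]},
  {"delta_rot": [0,0,0.1],"gripper": 0.0,"xyz": [0,0,0]},
  {"delta_rot": [0,0,0.1],"gripper": 0.0,"xyz": [0,0,0]},
  {"delta_rot": [0,0,0.1],"gripper": 0.0,"xyz": [0,0,0]},
  {"delta_rot": [0,0,0],"gripper": 0.0,"xyz": [0,0,0]},
])

```text
time: 17.45
tool_pos: [0.533, -0.0113, 0.0154]
tcp_rot: [2.897, -1.212, -0.003]
wrist_force: [-2.4, -5.1, -4.1]
width: 0.153
```

Run:
```python
from h import *
sl()
```

```text
t 17.45 pos [ 0.533  -0.0113  0.0154] yaw -45.40 zaxis [-2.3e-03 -4.0e-04 -1.0e+00] F [-2.4 -5.1 -4.1] M [-0.8   0.59  0.04] w 0.153 q [-0.07  0.18  2.07 -0.    0.89  0.73]
along 129.6 lateral -0.9 mm F along -5.4 lat -1.6
```

>>> arm_command([
  {"delta_rot": [0,0,0.1],"gripper": 0.0,"xyz": [0,0,0]},
  {"delta_rot": [0,0,0.1],"gripper": 0.0,"xyz": [0,0,0]},
  {"delta_rot": [0,0,0.1],"gripper": 0.0,"xyz": [0,0,0]},
  {"delta_rot": [0,0,0.1],"gripper": 0.0,"xyz": [0,0,0]},
  {"delta_rot": [0,0,0.1],"gripper": 0.0,"xyz": [0,0,0]},
  {"delta_rot": [0,0,0],"gripper": 0.0,"xyz": [0,0,0]},
])

```text
time: 18.05
tool_pos: [0.533, -0.0113, 0.0154]
tcp_rot: [2.507, -1.89, -0.002]
wrist_force: [-2.7, -5.3, -4.4]
width: 0.153
```

>>> arm_command([
  {"delta_rot": [0,0,0.1],"gripper": 0.0,"xyz": [0,0,0]},
  {"delta_rot": [0,0,0.1],"gripper": 0.0,"xyz": [0,0,0]},
  {"delta_rot": [0,0,0.1],"gripper": 0.0,"xyz": [0,0,0]},
  {"delta_rot": [0,0,0.1],"gripper": 0.0,"xyz": [0,0,0]},
  {"delta_rot": [0,0,0.02],"gripper": 0.0,"xyz": [0,0,0]},
  {"delta_rot": [0,0,0],"gripper": 0.0,"xyz": [0,0,0]},
])

```text
time: 18.65
tool_pos: [0.5328, -0.0114, 0.0153]
tcp_rot: [2.06, -2.369, -0.002]
wrist_force: [-4.2, -4.5, -4.6]
width: 0.153
```

Run:
```python
from h import *
look('scene','s17',[.5346,-.01,.05]);sl()
```

```text
t 18.70 pos [ 0.5328 -0.0114  0.0153] yaw -97.97 zaxis [-2.8e-03 -5.0e-04 -1.0e+00] F [-3.9 -4.2 -4.7] M [-0.8   0.64  0.03] w 0.155 q [-0.07  0.18  2.07 -0.    0.89  1.64]
along 129.5 lateral -1.1 mm F along -4.7 lat -3.3
```

View pics/z_s17.png

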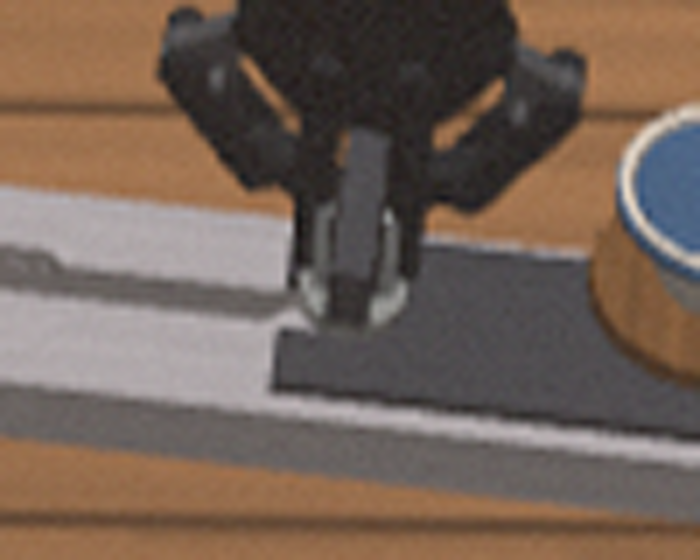

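>>> arm_command([
  {"delta_rot": [0,0,0],"gripper": 0.0,"xyz": [0,0,0.0007]},
  {"delta_rot": [0,0,0],"gripper": 0.0,"xyz": [0,0,0]},
  {"delta_rot": [0,0,0],"gripper": 0.02,"xyz": [0,0,0]},
  {"delta_rot": [0,0,0],"gripper": 0.03,"xyz": [0,0,0]},
  {"delta_rot": [0,0,0],"gripper": 0.04,"xyz": [0,0,0]},
  {"delta_rot": [0,0,0],"gripper": 0.04,"xyz": [0,0,0]},
  {"delta_rot": [0,0,0],"gripper": 0.04,"xyz": [0,0,0]},
])

```text
time: 19.4
tool_pos: [0.5348, -0.0108, 0.0157]
tcp_rot: [-2.057, 2.373, -0.001]
wrist_force: [0.0, 0.1, -0.1]
width: 0.469
```

Run:
```python
from h import *
look('scene','s18',[.5346,-.01,.05]);sl()
```

```text
t 19.45 pos [ 0.5346 -0.0108  0.0156] yaw -98.18 zaxis [ 8.e-04  1.e-04 -1.e+00] F [ 0.2 -0.   0.7] M [ 0.01 -0.   -0.02] w 0.472 q [-0.07  0.18  2.06  0.    0.89  1.65]
along 130.3 lateral 0.7 mm F along 0.0 lat 0.2
```

View pics/z_s18.png

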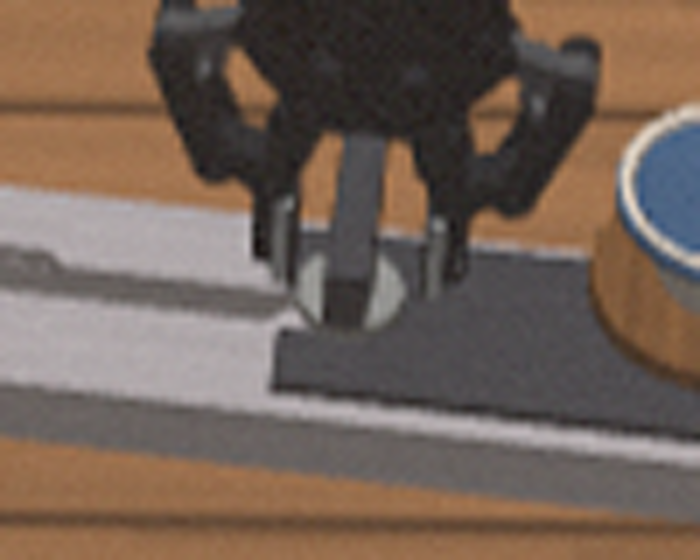

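Released cleanly, handle untouched. Withdraw straight up.

>>> arm_command([
  {"delta_rot": [0,0,0],"gripper": 0.04,"xyz": [0,0,-0.015]},
  {"delta_rot": [0,0,0],"gripper": 0.04,"xyz": [0,0,-0.03]},
  {"delta_rot": [0,0,0],"gripper": 0.04,"xyz": [0,0,-0.04]},
  {"delta_rot": [0,0,0],"gripper": 0.04,"xyz": [0,0,-0.04]},
  {"delta_rot": [0,0,0],"gripper": 0.04,"xyz": [0.04,0,-0.03]},
  {"delta_rot": [0,0,0],"gripper": 0.04,"xyz": [0.04,0,0]},
  {"delta_rot": [0,0,0],"gripper": 0.04,"xyz": [0.04,0,0]},
  {"delta_rot": [0,0,0],"gripper": 0.04,"xyz": [0.04,0,0]},
  {"delta_rot": [0,0,0],"gripper": 0.04,"xyz": [0.04,0,0]},
  {"delta_rot": [0,0,0],"gripper": 0.04,"xyz": [0.03,0,0]},
  {"delta_rot": [0,0,0],"gripper": 0.04,"xyz": [0,0,0]},
  {"delta_rot": [0,0,0],"gripper": 0.04,"xyz": [0,0,0]},
])

```text
time: 20.65
tool_pos: [0.5013, -0.2391, 0.1711]
tcp_rot: [-2.054, 2.376, -0.001]
wrist_force: [-0.2, 0.4, 0.2]
width: 0.468
```

Run:
```python
from h import *
look('scene','s19',[.5346,-.01,.05]);look('top','t19',[.5346,-.01,.05]);sl()
e=np.array([.1409,.99]);n=np.array([.99,-.1409]);o=np.array([.5156,-.1397])
for t in('s19','t19'):
    c=load(t);w=world(c);d=w[...,:2]-o;a=d@e;b=d@n;z=w[...,2]
    m=(abs(a-130)<1)|((abs(a-.13)<.05)&(abs(b)<.05)&(z>.073)&(z<.095))
    P=np.c_[a[m],b[m]]*1000;top=z[m]
    q=top>.079;r=cv2.minAreaRect(P[q].astype(np.float32));print(t,m.sum(),np.percentile(top,[50,90]),r)
cv2.imwrite('pics/s19f.png',load('s19')['pixels'][:,:,::-1])
```

```text
t 20.75 pos [ 0.5015 -0.2378  0.1708] yaw -98.18 zaxis [ 4.e-04  4.e-04 -1.e+00] F [-0.4  0.2 -0.5] M [ 0.05 -0.08  0.03] w 0.467 q [-0.49  0.06  1.89  0.    1.19  1.23]
along -99.1 lateral -0.1 mm F along 0.2 lat -0.4
s19 163 [0.08469728 0.0870519 ] ((128.22242736816406, 1.1987762451171875), (65.39803314208984, 13.811017990112305), 89.829345703125)
t19 226 [0.08388642 0.08711667] ((126.14451599121094, -0.3370857238769531), (64.84947967529297, 14.423437118530273), 89.35823822021484)
```

View pics/z_t19.png

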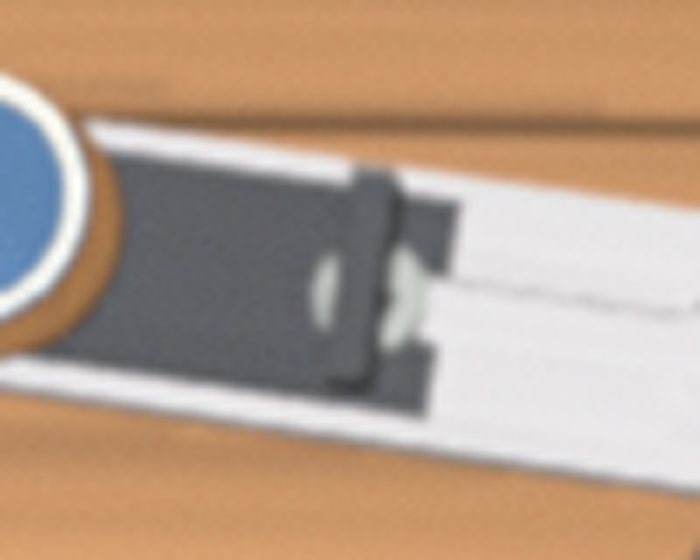

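View pics/z_s19.png

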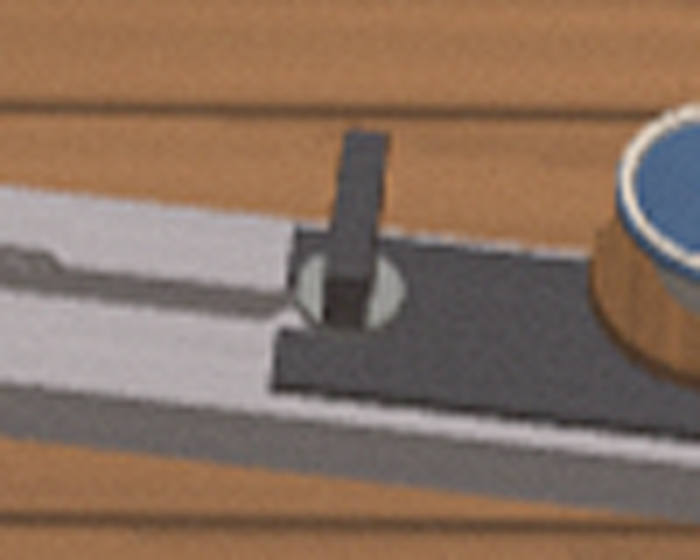

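View pics/s19f.png

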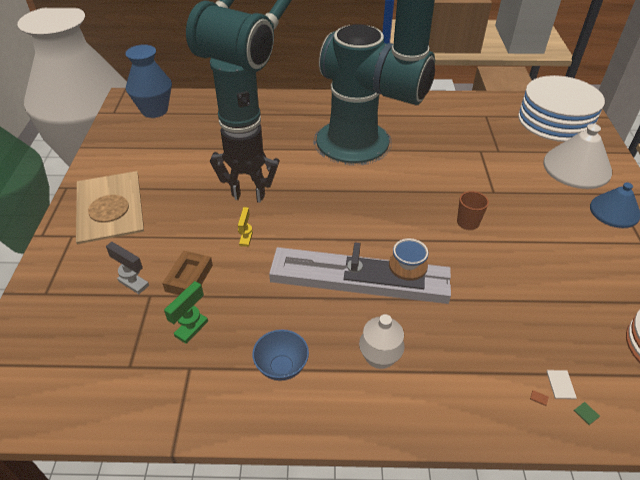

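Run:
```python
from h import *
e=np.array([.1409,.99]);n=np.array([.99,-.1409]);o=np.array([.5156,-.1397])
for t in('s19','t19','top0','scene0'):
    c=load(t);K=c['intrinsics'];T=np.linalg.inv(c['camera_from_world'])
    g=c['pixels'].astype(float).mean(-1)
    def prof(z,bs,a0,a1,step=.25):
        A=np.arange(a0,a1,step);out=[]
        for b in bs:
            P=np.array([[*(o+e*a/1000+n*b/1000),z] for a in A]);q=proj(c,P).astype(np.float32)
            out.append(cv2.remap(g.astype(np.float32),q[:,0][None],q[:,1][None],cv2.INTER_LINEAR)[0])
        return A,np.mean(out,0)
    A,p=prof(.034,list(range(-28,-18,2))+list(range(18,29,2)),95,118)
    d=np.gradient(p);print(t,'prong end (foot edge) along',A[np.argmin(d)], 'weighted',(A*np.clip(-d,0,None)**2).sum()/(np.clip(-d,0,None)**2).sum())
    if t in('s19','t19'):
        # collar edges at z .043
        A,p=prof(.043,[-3,0,3] if t=='t19' else [8,9,10],100,160,1.0);print(p.round(0).tolist())
        # handle in range
    if t in('top0','scene0'):
        A,p=prof(.034,[-5,0,5],100,150,1.0);print(p.round(0).tolist())
```

```text
s19 prong end (foot edge) along 106.25 weighted 106.53349483278495
[100.0, 100.0, 99.0, 98.0, 101.0, 107.0, 114.0, 124.0, 135.0, 143.0, 151.0, 145.0, 139.0, 126.0, 108.0, 103.0, 115.0, 124.0, 131.0, 138.0, 98.0, 58.0, 49.0, 50.0, 52.0, 55.0, 57.0, 57.0, 57.0, 56.0, 55.0, 56.0, 58.0, 70.0, 89.0, 107.0, 124.0, 136.0, 126.0, 117.0, 105.0, 93.0, 84.0, 80.0, 79.0, 79.0, 80.0, 79.0, 78.0, 79.0, 79.0, 80.0, 80.0, 80.0, 79.0, 79.0, 79.0, 80.0, 80.0, 80.0]
t19 prong end (foot edge) along 105.25 weighted 105.46321754991665
[231.0, 231.0, 230.0, 230.0, 231.0, 231.0, 230.0, 228.0, 224.0, 218.0, 211.0, 204.0, 201.0, 200.0, 201.0, 202.0, 200.0, 196.0, 188.0, 175.0, 156.0, 133.0, 113.0, 96.0, 85.0, 85.0, 88.0, 93.0, 97.0, 99.0, 100.0, 99.0, 99.0, 98.0, 98.0, 103.0, 114.0, 129.0, 148.0, 167.0, 178.0, 184.0, 178.0, 167.0, 150.0, 132.0, 117.0, 105.0, 99.0, 98.0, 97.0, 96.0, 96.0, 97.0, 98.0, 98.0, 97.0, 98.0, 98.0, 98.0]
top0 prong end (foot edge) along 105.25 weighted 105.34535613643976
[220.0, 221.0, 221.0, 221.0, 221.0, 222.0, 223.0, 223.0, 223.0, 223.0, 223.0, 222.0, 222.0, 222.0, 221.0, 221.0, 221.0, 222.0, 222.0, 223.0, 223.0, 223.0, 223.0, 223.0, 222.0, 222.0, 222.0, 222.0, 222.0, 222.0, 220.0, 215.0, 204.0, 184.0, 161.0, 136.0, 115.0, 100.0, 92.0, 88.0, 88.0, 90.0, 91.0, 91.0, 91.0, 91.0, 91.0, 91.0, 91.0, 90.0]
scene0 prong end (foot edge) along 106.25 weighted 106.39176273429943
[107.0, 107.0, 108.0, 109.0, 112.0, 117.0, 121.0, 124.0, 129.0, 132.0, 135.0, 136.0, 134.0, 131.0, 130.0, 131.0, 133.0, 133.0, 132.0, 131.0, 131.0, 132.0, 130.0, 130.0, 132.0, 134.0, 136.0, 137.0, 135.0, 134.0, 135.0, 135.0, 133.0, 129.0, 125.0, 112.0, 93.0, 77.0, 75.0, 75.0, 76.0, 76.0, 76.0, 76.0, 76.0, 75.0, 75.0, 76.0, 77.0, 76.0]
```

```bash
python3 -c "
from workcell import bot
print(bot.finish_job())"
```

```text
the job is handed in; nothing more can be done
None
```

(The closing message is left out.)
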